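Tighten the setting anvil's hold-down nut with the adjustable wrench

ROBOT

A 6-joint arm with a two-finger parallel gripper is mounted at the origin on the work surface. World frame = base frame: x ahead of the robot, y to its left, z up, the work surface at z = 0. Lengths are in mm, angles in rad, forces in N, time in s.
With the tool pointing down it reaches from about 275 to 850 mm from the base axis. Payload 5.2 kg.
Tool frame: the origin (TCP) lies at the very end of the fingers, on their centre line; the grasp point (between the pads) lies 19 mm behind it; z points along the fingers, y is the direction in which the jaws open and shut (so a half turn about z gives the same grasp; the last joint's range is limited). The gripper opens to 85 mm and grips with 20 to 120 N. Pads are 22 mm wide; open, the fingers measure 114 mm over their backs; the gripper's body (76 mm by 85 mm) begins 54 mm behind the grasp point. The pads swing forward as they close: fully open they stand 13 mm farther back than shut.
Start: joints at [-1.404, 0.259, 1.535, -0, 1.348, -0.203], TCP at [198.807, -512.817, 208.31] pointing down, gripper open.
Joint ranges: [-3.14, 3.14], [-0.91, 2.08], [0.19, 2.58], [-1.22, 4.36], [0.22, 2.71], [-3.12, 3.12]. Speed limits (rad/s): [2.57, 2.57, 3.14, 3.14, 3.14, 3.14].

INTERFACE

Orientations are given as a unit quaternion [x, y, z, w].
In Python, from station import env gives the robot as it stands.
- The arm moves only by the shell command python3 -m crank 'ROWS' [FORCE]. ROWS is JSON, a list that holds one entry, the list of rows, each a list of 5 numbers: the shift along the tool's x, y, z in mm, then the turn about the tool's z in rad, then the closure, from 0 (fully open) to 1 (shut). A call has 1 to 20 rows; each row is the pose to reach, as a shift and turn from the pose commanded when the call began, along the tool's axes at that moment; what a row does not reach only later rows make up. A row lasts 1/12 s, in which the tool goes at most 41.7 mm and 7.16 degrees, less where a joint would pass 70% of its speed; a pose out of reach is approached as far as the arm can. A call with a gripper value outside its range is refused whole. The fingers move at their own pace and stop on an object; FORCE is the grip in N (left out, the last holds). Time passes only in rows, so rows that repeat a pose let the fingers close. It gives the time, the measured TCP pose, the force and the opening at its end, in the units of the state.
- env.read_state(): the state, without advancing time (a new reading comes with each control period).
- env.read_camera(name): name is "scene" or "top"; returns (picture, depth): 480x640x3 uint8, blue, green, red; 480x640 float32, mm along the optical axis (not along the pixel's ray), 0 where there is no reading.
- env.camera_info(name): a dict with "K" (3x3 intrinsics, pixels), "dist_coeffs" ([k1, k2, p1, p2, k3] as OpenCV has them; the pictures are not rectified), "R" (3x3) and "t" (3): a world point X has camera coordinates R X + t. Camera axes: x right, y down, z forward; pixel columns grow to the right and rows downward; lengths in mm; the calibration is good to about 2 mm. A picture is of the moment at which its call begins. camera_info takes no time and is no camera call.
- env.job_done(): hands the job in, once; it reports no verdict.
The state is a dict: "t": time; "qpos": joint angles; "qd": joint speeds; "effort": joint torques, N m; "position": TCP position; "eef_rot": TCP orientation; "ft_force": force on the tool from outside, world axes, zero at the start; "torque": the same for the moment, N m; "finger_gap": opening from 0.0 (shut) to 1.0 (fully open).
Only numpy, scipy, OpenCV 4.12 (cv2) and the standard library are available. Lean on these libraries where they do the work, as an engineer would, in place of code of your own. Each camera call takes 0.05 s, during which the arm holds its last target.

TASK

The nut that holds down the leather bench's setting anvil is loose. Lay the adjustable wrench flat on the anvil plate with its mouth round the nut, roll the wrench's worm until the jaw is snug on the nut's flats before the nut is turned, then turn the nut clockwise (seen from above) by the wrench until it comes up solid, and leave the wrench lying there, still snug on the nut. Do not disturb the other things on the bench.

Things in the scene. Friction and masses are not known exactly. Their poses are not given: they have to be found in the camera images.
- anvil: setting anvil: grey flat plate 240 x 200 x 20 mm fixed on the bench, origin under its centre, z up. Its top face is 20 mm above the bench. The nut stands on it 45 mm from its centre along its +x; two small setting dies, 20 mm in diameter and up to 12 mm high, stand near its +x edge at x 100 mm, y +35 and -35 mm
- nut_mid (a point): centre of the steel hex nut (half-way up, 7.5 mm above the plate): 24 mm across flats, 27.7 mm across corners, 15 mm high; its stud ends 18 mm above the plate. Axes turn with the nut: z up, two flats face +y and -y, corners point to +x and -x (so a wrench fits at every 60 degrees from its x axis)
- nut (a joint): turn of the nut, rad, positive clockwise from above: 0 at the start; it is stiff (0.3 N m) and comes up solid against its stop, tight, at 0.75
- wrench_grip (a point): adjustable wrench, plain steel, about 230 mm long, 0.45 kg, lying flat with its worm proud on top: this point is on its handle, near the centre of mass, 8 mm above the wrench's underside. Wrench axes: x along the handle towards the mouth, y to the movable jaw, z up. The handle is 22 mm wide, 13 mm thick, flush with the underside, from 20 mm ahead of this point to 130 mm behind it
- wrench_tail (a point): point on the wrench's handle axis 50 mm behind wrench_grip, 130 mm from the mouth's centre; same axes and height
- wrench_mouth (a point): centre of the wrench's mouth when closed on the nut, 80 mm ahead of wrench_grip, 8 mm above the underside: the nut's centre belongs here. The fixed jaw's face is 12 mm from it on the -y side, the throat 16 mm behind it (-x); jaws 16 mm thick, reaching 18 mm ahead of it. The whole head fits within 32 mm on the -y side and 40 mm on the +y side
- worm_top (a point): top of the worm, a knurled steel roller (diameter 20, length 19 mm) in the wrench's head, 36 mm behind wrench_mouth, 4.5 mm to its +y side, 20.5 mm above the underside, 4.5 mm proud of the head; its axis is the wrench's y. A fingertip pressed on top and drawn towards the mouth rolls it and closes the jaw; the other way opens it. It takes about 7 N of draw and stays where left
- wrench_jaw (a joint): position of the movable jaw, m: the mouth is 31.5 mm minus this value wide. About -0.0015 to 0.0015 at the start, 0.0075 when closed on the 24 mm nut, range -0.0045 to 0.0095. The worm moves it 0.16 mm per mm of draw, and stops turning when the jaw is on the nut

How it is judged:
By the outcome, as a careful person would: the job done as asked, in the order asked, and still so for the second after the job is handed in, with the robot touching nothing.
It also fails if it takes over 72 s, if anything falls off the work surface, if the arm or the gripper's body presses on something with over 40 N, if the wrist force passes 120 N, or if a joint passes its speed limit or range.

## Working session

There is one attempt and no reset: what is moved stays moved. The work goes in short steps, Python scripts to look and compute and a shell command to move; the robot and the scene stay as the last step left them, time stands still between calls to the robot, and variables do not carry over. Pictures are saved under pics/ and viewed, and the job is handed in when it is done.

```bash
ls; mkdir -p pics; python3 - <<'E'
from station import env
import cv2,json
s=env.read_state();print(s)
for n in("scene","top"):
    p,d=env.read_camera(n);cv2.imwrite(f"pics/{n}0.png",p);i=env.camera_info(n);print(n,i)
E
```

```text
pics
{'t': 0.0, 'qpos': array([-1.40381265e+00,  2.59329566e-01,  1.53610466e+00, -4.41278301e-06,
        1.34799631e+00, -2.02810506e-01]), 'qd': array([-0.001287  ,  0.00014384, -0.0025076 ,  0.00117418, -0.0028205 ,
        0.00069096]), 'effort': array([ 2.40389010e-03, -4.46019137e+01, -2.90568352e+01,  9.05302500e-08,
        1.17961579e-02, -1.23586867e-05]), 'position': array([ 198.69977452, -512.23298116,  207.47330402]), 'eef_rot': array([ 9.82954670e-01,  1.83845786e-01,  1.43094823e-05, -9.18835140e-04]), 'ft_force': array([-0.63523355,  0.03239436, -0.79788652]), 'torque': array([ 0.0570657 , -0.00658564,  0.01837176]), 'finger_gap': 1.0024565287851552}
scene {'K': array([[543.0980468 ,   0.        , 312.12083874],
       [  0.        , 543.0980468 , 241.85413085],
       [  0.        ,   0.        ,   1.        ]]), 'dist_coeffs': array([0.03585456, 0.        , 0.        , 0.        , 0.        ]), 'R': array([[ 0.18126715,  0.98339134, -0.00914787],
       [ 0.62909325, -0.12309964, -0.76752079],
       [-0.7558994 ,  0.13337144, -0.64095877]]), 't': array([ -30.70483479, -312.62149737, 1289.03677827])}
top {'K': array([[573.6162528 ,   0.        , 317.1065115 ],
       [  0.        , 573.6162528 , 237.19994853],
       [  0.        ,   0.        ,   1.        ]]), 'dist_coeffs': array([0.04741753, 0.        , 0.        , 0.        , 0.        ]), 'R': array([[ 0.02279056, -0.99914976,  0.03435626],
       [-0.98972836, -0.0274003 , -0.14031034],
       [ 0.14113241, -0.03080562, -0.98951132]]), 't': array([-91.82388869, 538.31982676, 767.0486096 ])}
```

View pics/scene0.png

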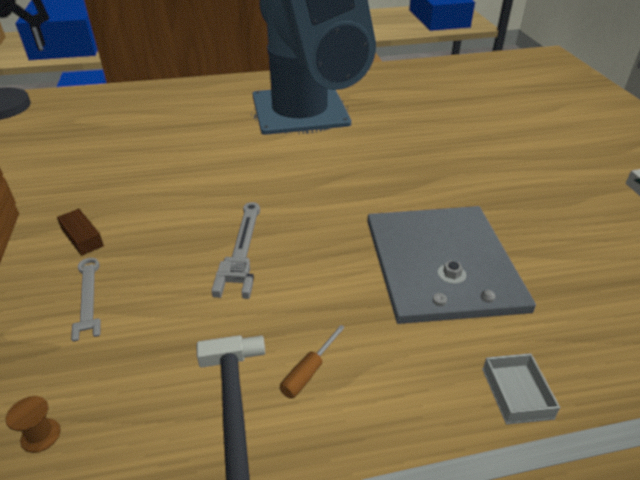

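View pics/top0.png

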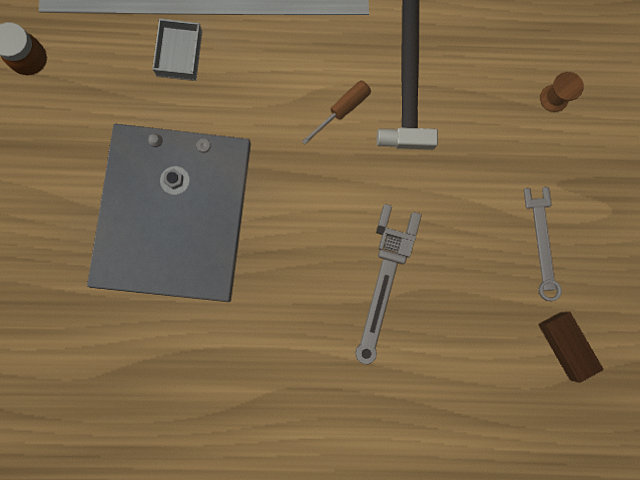

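The top view shows the wrench with its head near (395,240) and tail ring at (366,354). The nut is at (174,179), and the dies are at (154,141) and (203,145). I'll zoom in for the measurements.

```bash
cat > h.py <<'E'
from station import env
import cv2,numpy as np
def world(n,px,z):
    i=env.camera_info(n);K,D,R,t=i["K"],i["dist_coeffs"],i["R"],i["t"]
    u=cv2.undistortPoints(np.array(px,float).reshape(-1,1,2),K,D).reshape(-1,2)
    r=np.c_[u,np.ones(len(u))]@R; c=-R.T@t
    return c+r*((z-c[2])/r[:,2])[:,None]
def pix(n,X):
    i=env.camera_info(n)
    return cv2.projectPoints(np.array(X,float).reshape(-1,1,3),cv2.Rodrigues(i["R"])[0],i["t"],i["K"],i["dist_coeffs"])[0].reshape(-1,2)
def crop(src,dst,x,y,w,h,k,pts=None):
    p=cv2.imread(src) if isinstance(src,str) else src
    q=cv2.resize(p[y:y+h,x:x+w],None,fx=k,fy=k,interpolation=cv2.INTER_CUBIC)
    if pts is not None:
        for a in pts: cv2.circle(q,tuple(int(v) for v in ((a-[x,y]+.5)*k)),2,(0,0,255),-1)
    cv2.imwrite(dst,q)
E
python3 - <<'E'
from h import *
crop("pics/top0.png","pics/c1.png",340,195,100,180,4) if 0 else crop("pics/top0.png","pics/c1.png",330,195,130,100,6)
crop("pics/top0.png","pics/c2.png",80,115,180,100,4)
crop("pics/top0.png","pics/c3.png",330,285,130,100,6)
print(world("top",[[113,124],[250,139],[231,301],[89,288]],20))
E
```

```text
[[701.0229108  221.4069438   20.        ]
 [686.0181461   22.98216703  20.        ]
 [449.14232361  40.43432731  20.        ]
 [462.99601319 237.38885587  20.        ]]
```

View pics/c1.png

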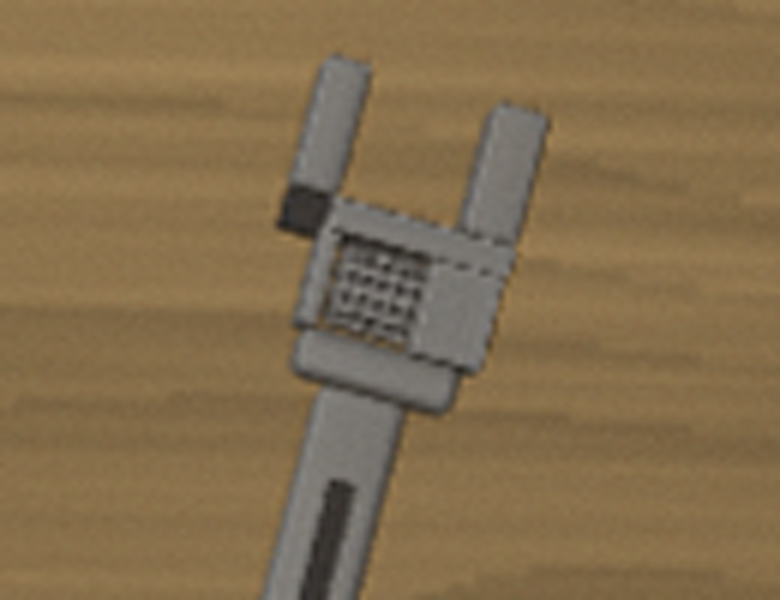

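View pics/c2.png

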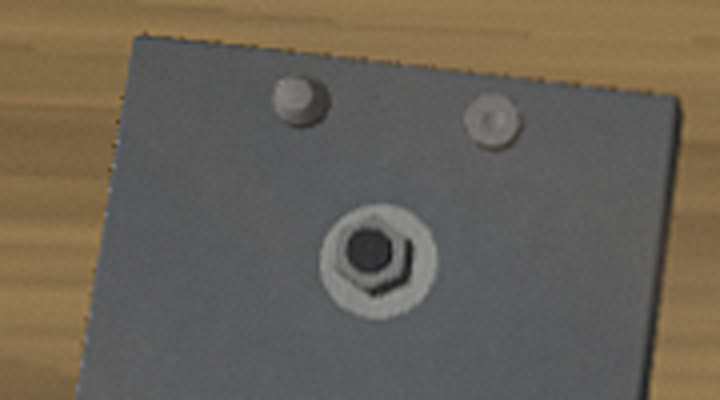

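View pics/c3.png

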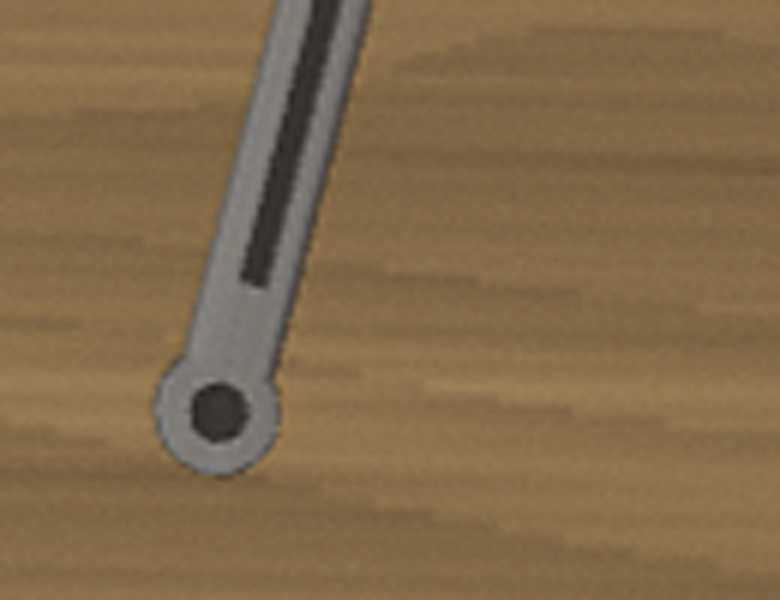

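```bash
cat > fit.py <<'E'
from h import *
from scipy.optimize import least_squares
i=env.camera_info("top");print("cam",-i["R"].T@i["t"])
f1=lambda a:np.array(a,float)/6+[330,195]-.5+.5/6
f3=lambda a:np.array(a,float)/6+[330,285]-.5+.5/6
# (world at z, expected local coordinate idx, value)
obs=[(f1([(490,130),(468,215)]),16,1,-12),(f1([(318,400),(290,500),(264,595)]),13,1,11),(f3([(268,30),(230,190),(195,335)]),13,1,11),
(f1([(520,103)]),16,0,18),(f1([(380,292)]),20.5,0,-36),(f1([(380,292)]),20.5,1,4.5)]
W=[(world("top",p,z),k,v) for p,z,k,v in obs]
def loc(q,X):
    c,s=np.cos(q[2]),np.sin(q[2]);d=X[:,:2]-q[:2];return np.c_[c*d[:,0]+s*d[:,1],-s*d[:,0]+c*d[:,1]]
r=least_squares(lambda q:np.concatenate([loc(q,X)[:,k]-v for X,k,v in W]),[610,-110,-.1])
print(r.x,np.round(r.fun,1))
q=r.x
for nm,p,z in(("tailhole",f3([(218,411)]),13),("movface",f1([(362,100),(346,175)]),16),("redge13",f1([(405,415),(380,510)]),13),("redge13b",f3([(345,110),(290,310)]),13)):
    print(nm,loc(q,world("top",p,z)).round(1))
d,_=None,None
E
python3 fit.py
```

```text
cam [426.62769983 -53.36628863 837.68984527]
[ 5.71816556e+02 -2.01563846e+02 -2.52704421e-01] [-0.2 -0.3 -0.1  0.2  0.4  1.  -0.  -0.8  0.6 -0.6 -0.4]
tailhole [[-197.4    0.4]]
movface [[  8.6  19.8]
 [-10.4  18.8]]
redge13 [[-62.6 -10.3]
 [-86.5 -10.2]]
redge13b [[-121.1  -10.6]
 [-170.2  -10. ]]
```

```bash
python3 - <<'E'
from h import *
crop("pics/top0.png","pics/c4.png",150,160,50,40,15)
a=np.radians(-4.0);o=np.array([574.8,130.6]);n=o+45*np.array([np.cos(a),np.sin(a)]);print(n)
p=cv2.imread("pics/top0.png")
for k,dy in enumerate((0,15,30,45)):
    ps=[]
    for z in(20,35):
        for j in range(6):
            t=a+np.radians(dy)+j*np.pi/3
            t2=t+np.pi/3
            A=n+13.85*np.array([np.cos(t),np.sin(t)]);B=n+13.85*np.array([np.cos(t2),np.sin(t2)])
            for f in np.linspace(0,1,12): ps.append([*(A*(1-f)+B*f),z])
    crop(p,f"pics/n{k}.png",155,160,40,40,10,pix("top",ps))
ims=[cv2.imread(f"pics/n{k}.png")[:300] for k in range(4)]
cv2.imwrite("pics/n.png",np.vstack([np.hstack(ims[:2]),np.hstack(ims[2:])]))
E
```

```text
[619.69038226 127.46095868]
```

View pics/c4.png

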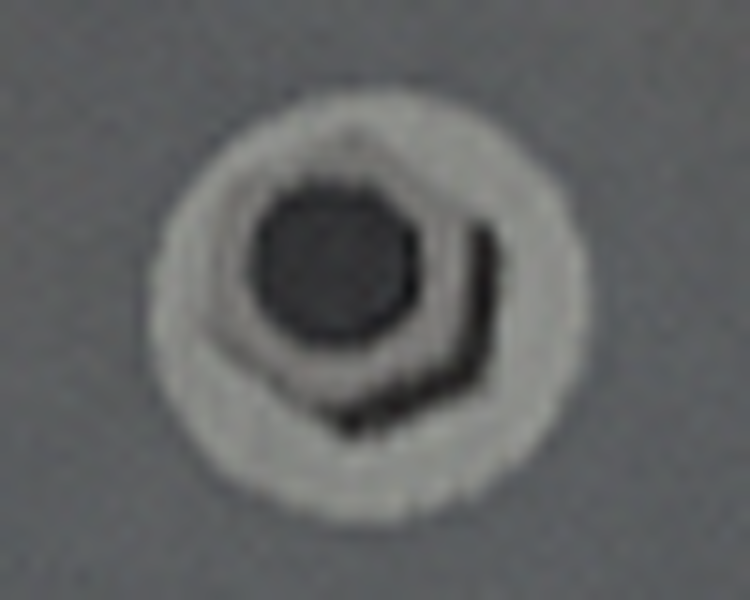

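View pics/n.png

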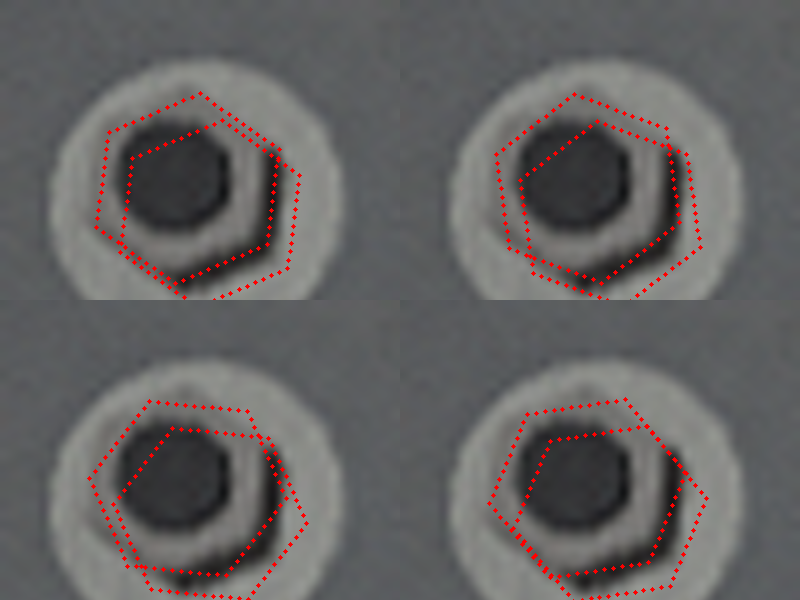

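```bash
python3 - <<'E'
from h import *
g=lambda a:np.array(a,float)/15+[150,160]-.5+.5/15
print("washer",world("top",g([(371,304)]),20),world("top",g([(371,304)]),22),"stud",world("top",g([(335,264)]),38))
print("nut top verts",world("top",g([(350,130),(470,200),(465,345),(345,405),(212,330),(222,190)]),35))
# dark side base verts
print("base",world("top",g([(495,235),(490,375),(348,438)]),20.))
p,d=env.read_camera("top")
print(d[175:190:3,165:185:3].round(0))
i=env.camera_info("top")
def z(px):
    u=cv2.undistortPoints(np.array([[px]],float),i["K"],i["dist_coeffs"])[0,0];D=d[px[1],px[0]];return (i["R"].T@(np.array([u[0]*D,u[1]*D,D])-i["t"])).round(1)
for px in((172,178),(174,172),(165,188),(174,191),(120,200),(300,300),(392,243),(386,220),(416,225),(380,300),(366,346),(154,140),(203,145)): print(px,z(px))
E
```

```text
washer [[621.2194988  129.35126758  20.        ]] [[620.74354376 128.90435594  22.        ]] stud [[620.67365373 128.88221315  38.        ]]
nut top verts [[634.43032651 128.88544931  35.        ]
 [628.02713891 117.31221386  35.        ]
 [613.98399753 117.02622029  35.        ]
 [607.83004889 127.87776359  35.        ]
 [614.64370811 140.64214352  35.        ]
 [628.19944778 140.48815955  35.        ]]
base [[628.41668759 117.9387009   20.        ]
 [614.61488946 117.67836938  20.        ]
 [607.99075303 130.80008782  20.        ]]
[[815. 812. 815. 812. 815. 817. 833.]
 [817. 813. 813. 813. 815. 815. 834.]
 [816. 815. 813. 814. 816. 817. 834.]
 [829. 812. 819. 816. 815. 818. 832.]
 [826. 828. 813. 818. 826. 829. 828.]]
(172, 178) [619.7 128.9  36.7]
(174, 172) [627.9 126.1  39.1]
(165, 188) [608.3 141.3  22.1]
(174, 191) [605.2 129.3  17.7]
(120, 200) [589.1 204.   20.2]
(300, 300) [453.3 -56.7   2.2]
(392, 243) [ 537.9 -187.3   19.3]
(386, 220) [ 572.3 -179.2   13.7]
(416, 225) [ 566.3 -223.4   13.1]
(380, 300) [ 455.8 -171.3   13.5]
(366, 346) [ 390.6 -151.9   12.7]
(154, 140) [676.2 158.9  30.3]
(203, 145) [673.1  90.   24.6]
```

```bash
cat >> h.py <<'E'
from scipy.spatial.transform import Rotation as Ro
def plan(x,y,z,th,verbose=True):
    s=env.read_state();R=Ro.from_quat(s["eef_rot"]).as_matrix()
    cur=np.arctan2(R[1,0],R[0,0]);d=R.T@(np.array([x,y,z])-s["position"])
    print("t %.2f"%s["t"],"pos",s["position"].round(1),"th %.4f"%cur,"tilt",R[:,2].round(4),"F",s["ft_force"].round(1),"M",s["torque"].round(2),"gap %.3f"%s["finger_gap"],"q6 %.2f"%s["qpos"][5])
    print("SHIFT",d.round(1),"TURN %.4f"%((cur-th+np.pi)%(2*np.pi)-np.pi))
E
python3 -c "
from h import *
plan(494.4,-181.6,70,-.2527)"
```

```text
t 0.15 pos [ 198.8 -512.4  207.7] th 0.3698 tilt [-2.0e-04  1.4e-03 -1.0e+00] F [-0.5 -0.  -0.3] M [ 0.03 -0.02 -0.03] gap 1.000 q6 -0.20
SHIFT [ 395.2 -201.4  138.1] TURN 0.6225
```

```bash
python3 -m crank '[[[395,-201,138,0.6225,0.3],[395,-201,138,0.6225,0.3],[395,-201,138,0.6225,0.3],[395,-201,138,0.6225,0.3],[395,-201,138,0.6225,0.3],[395,-201,138,0.6225,0.3],[395,-201,138,0.6225,0.3],[395,-201,138,0.6225,0.3],[395,-201,138,0.6225,0.3],[395,-201,138,0.6225,0.3],[395,-201,138,0.6225,0.3],[395,-201,138,0.6225,0.3],[395,-201,138,0.6225,0.3],[395,-201,138,0.6225,0.3],[395,-201,138,0.6225,0.3],[395,-201,138,0.6225,0.3],[395,-201,138,0.6225,0.3],[395,-201,138,0.6225,0.3]]]' 50
python3 -c "
from h import *
plan(494.4,-181.6,4,-.2527)
p,d=env.read_camera('scene');cv2.imwrite('pics/s1.png',p)"
```

```text
t: 1.65
position: [494.1, -183.8, 70.8]
eef_rot: [0.992, -0.127, 0.0, 0.0]
ft_force: [-0.7, -0.4, 0.6]
finger_gap: 0.701
t 1.65 pos [ 494.1 -183.8   70.8] th -0.2546 tilt [ 6.e-04 -5.e-04 -1.e+00] F [-0.7 -0.4  0.6] M [0.04 0.01 0.01] gap 0.701 q6 1.26
SHIFT [-0.3 -2.2 66.8] TURN -0.0019
```

View pics/s1.png

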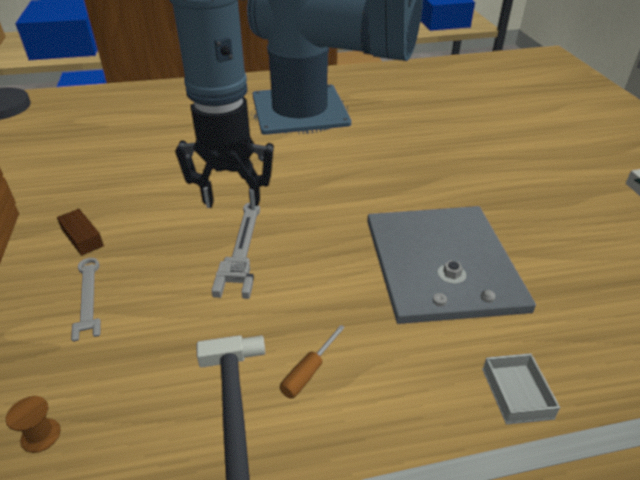

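```bash
python3 -c "
from h import *
print(pix('scene',[[494,-184,75],[494.4,-181.6,8],[571.8,-201.6,8]]),pix('top',[[494.4,-181.6,8]]))"
```

```text
[[232.9501279  218.15032629]
 [238.66973157 250.82021759]
 [229.47491464 285.20740512]] [[386.7059393  273.56099591]]
```

```bash
python3 -m crank '[[[0,-2.2,30,0,0.3],[0,-2.2,50,0,0.3],[0,-2.2,60,0,0.3],[0,-2.2,66,0,0.3],[0,-2.2,66,0,0.3],[0,-2.2,66,0,0.3],[0,-2.2,66,0,1],[0,-2.2,66,0,1],[0,-2.2,66,0,1],[0,-2.2,66,0,1],[0,-2.2,66,0,1],[0,-2.2,66,0,1],[0,-2.2,66,0,1],[0,-2.2,66,0,1]]]' 60
python3 -c "
from h import *
plan(494.4,-181.6,4,-.2527)"
```

```text
t: 2.87
position: [495.0, -180.5, 4.3]
eef_rot: [0.992, -0.126, 0.0, -0.0]
ft_force: [0.2, -0.9, -0.6]
finger_gap: 0.0
t 2.87 pos [ 495.  -180.5    4.3] th -0.2528 tilt [ 0.  0. -1.] F [ 0.2 -0.9 -0.6] M [0.03 0.   0.02] gap 0.000 q6 1.26
SHIFT [-0.3  1.2  0.3] TURN -0.0001
```

```bash
python3 -c "
from h import *
p,d=env.read_camera('scene');crop(p,'pics/s2.png',150,120,200,200,3)
p,d=env.read_camera('top');crop(p,'pics/t2.png',310,180,160,200,3)"
```

```text
(no output)
```

View pics/s2.png

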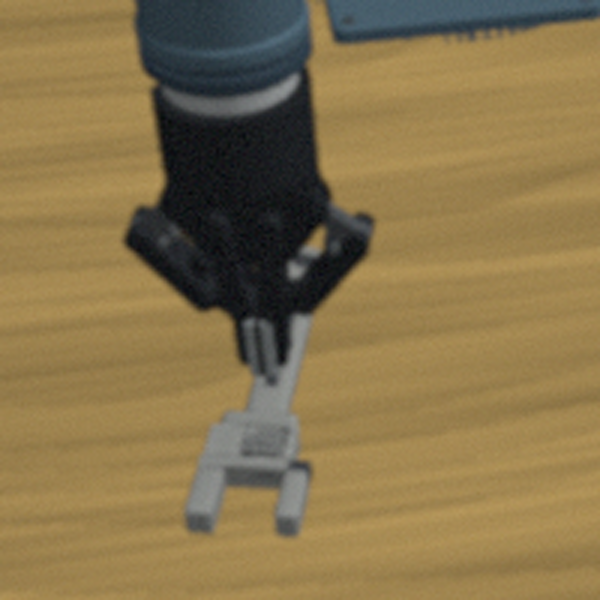

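View pics/t2.png

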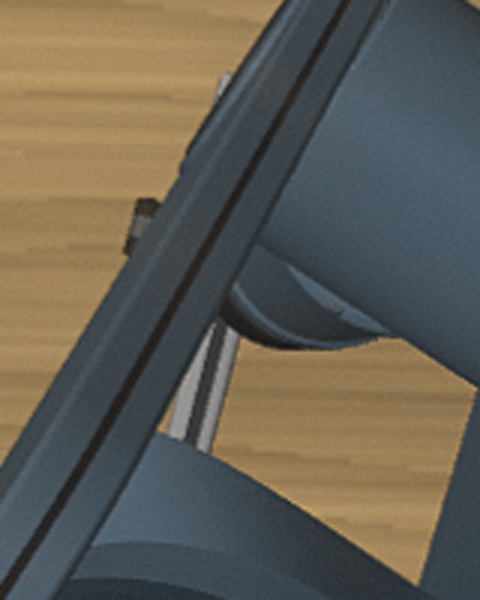

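```bash
python3 -c "
from h import *
for z in (4,13,23,40): print(z,pix('scene',[[495,-180.5,z],[494.4-11*.25,-181.6-11*.968,z],[494.4+11*.25,-181.6+11*.968,z]]).round(0).tolist())
p,d=env.read_camera('scene');i=env.camera_info('scene')
crop(p,'pics/s3.png',210,200,60,60,10)
for v in range(225,262,4):
  o=[]
  for u in range(226,260,3):
    q=cv2.undistortPoints(np.array([[[u,v]]],float),i['K'],i['dist_coeffs'])[0,0];D=d[v,u]
    o.append(int((i['R'].T@(np.array([q[0]*D,q[1]*D,D])-i['t']))[2]))
  print(v,o)
print(env.read_state()['finger_gap'])
"
```

```text
4 [[240.0, 253.0], [232.0, 252.0], [246.0, 253.0]]
13 [[239.0, 249.0], [232.0, 248.0], [245.0, 249.0]]
23 [[238.0, 244.0], [231.0, 244.0], [245.0, 244.0]]
40 [[237.0, 236.0], [230.0, 235.0], [244.0, 236.0]]
225 [-1, 71, 68, 64, 70, 71, 67, 13, 13, 11, 0, 0]
229 [0, 58, 61, 63, 60, 58, 60, 14, 13, 6, 1, 2]
233 [1, 50, 55, 53, 55, 52, 50, 41, 12, 2, 0, 1]
237 [0, 42, 42, 45, 45, 43, 42, 13, 9, -1, 0, -1]
241 [0, 0, 0, 38, 38, 37, 33, 13, 6, 1, 1, 0]
245 [1, -1, 2, 11, 13, 13, 13, 12, 0, 0, 0, 1]
249 [1, 0, 0, 14, 15, 13, 12, 10, 1, 0, 0, -1]
253 [1, 2, 1, 11, 13, 14, 13, 5, 1, 0, 2, 1]
257 [17, 17, 15, 15, 15, 16, 16, 16, 1, 2, 0, 1]
261 [15, 16, 15, 16, 14, 16, 15, 14, 1, 0, 1, 0]
0.00104912905343331
```

View pics/s3.png

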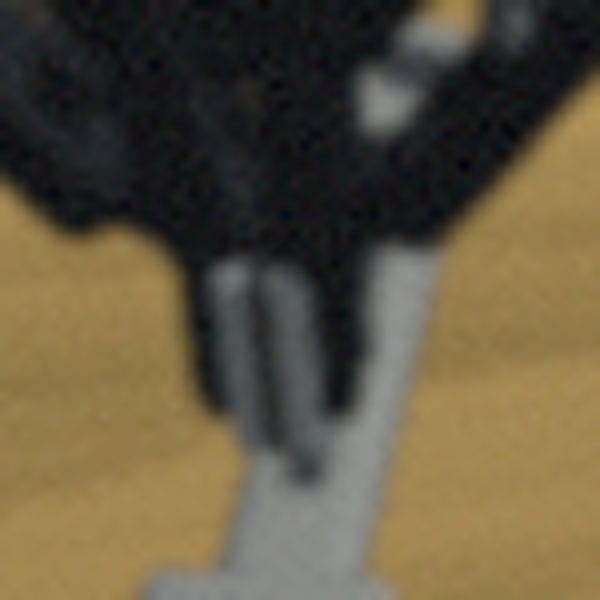

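```bash
python3 -m crank '[[[0,1.2,5,0,1],[0,1.2,8,0,1],[0,1.2,8,0,1],[0,1.2,8,0,1]]]'
python3 -m crank '[[[0,0,2,0,1],[0,0,3,0,1],[0,0,3,0,1]]]'
```

```text
t: 3.35
position: [494.3, -181.5, -4.2]
eef_rot: [0.992, -0.126, -0.0, -0.0]
ft_force: [-0.2, -0.4, -0.0]
finger_gap: -0.001
t: 3.6
position: [494.6, -181.6, -6.9]
eef_rot: [0.992, -0.126, -0.0, -0.0]
ft_force: [0.3, -0.2, -0.5]
finger_gap: -0.002
```

```bash
python3 -m crank '[[[0,0,1,0,1],[0,0,2,0,1],[0,0,2,0,1],[0,0,2,0,1]]]'
python3 -m crank '[[[0,0,1,0,1],[0,0,2,0,1],[0,0,2,0,1],[0,0,2,0,1]]]'
python3 -c "
from h import *
p,d=env.read_camera('scene');crop(p,'pics/s4.png',200,190,80,80,8)"
```

```text
t: 3.93
position: [494.7, -181.6, -8.7]
eef_rot: [0.992, -0.126, -0.0, -0.0]
ft_force: [0.5, 1.2, -0.0]
finger_gap: -0.003
t: 4.27
position: [494.9, -181.8, -9.9]
eef_rot: [0.992, -0.126, 0.0, 0.0]
ft_force: [-2.1, 0.7, 6.7]
finger_gap: 0.001
```

View pics/s4.png

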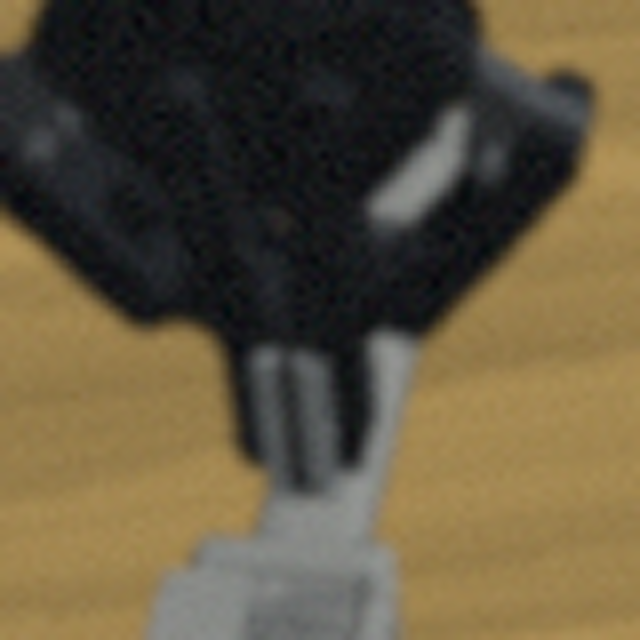

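```bash
python3 -m crank '[[[0,0,-8,0,0.5],[0,0,-8,0,0.5],[0,0,-8,0,0.5],[0,0,-8,0,0.5],[0,0,-8,0,0.5],[0,0,0,0,0.5],[0,0,8,0,0.5],[0,0,12,0,0.5],[0,0,12,0,0.5]]]'
python3 -c "
from h import *
plan(494.4,-181.6,-24,-.2527)"
```

```text
t: 5.07
position: [493.9, -181.2, -24.2]
eef_rot: [0.992, -0.126, -0.001, -0.001]
ft_force: [-0.2, 0.4, -0.3]
finger_gap: 0.499
t 5.07 pos [ 493.9 -181.2  -24.2] th -0.2528 tilt [-0.002   0.0013 -1.    ] F [-0.2  0.4 -0.3] M [ 0.01 -0.02 -0.  ] gap 0.499 q6 1.26
SHIFT [ 0.6  0.3 -0.2] TURN -0.0001
```

```bash
python3 -m crank '[[[0,0,0,0,1],[0,0,0,0,1],[0,0,0,0,1],[0,0,0,0,1],[0,0,0,0,1],[0,0,0,0,1],[0,0,0,0,1]]]' 80
python3 -c "
from h import *
p,d=env.read_camera('scene');crop(p,'pics/s5.png',180,170,120,100,6)"
```

```text
t: 5.65
position: [494.6, -181.6, -22.5]
eef_rot: [0.992, -0.126, -0.0, -0.0]
ft_force: [-1.6, 1.0, 2.7]
finger_gap: 0.233
```

View pics/s5.png

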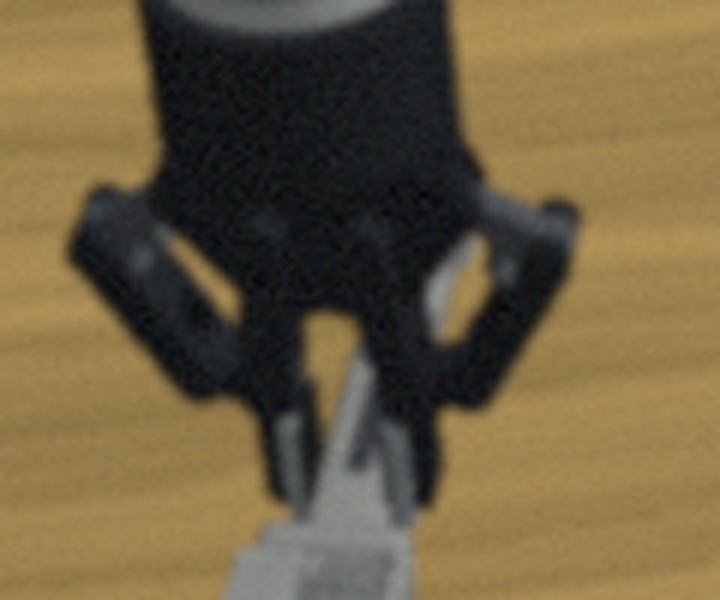

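```bash
python3 -m crank '[[[0,0,-15,0,1],[0,0,-35,0,1],[0,0,-60,0,1],[0,0,-70,0,1],[0,0,-70,0,1],[0,0,-70,0,1]]]' 100
python3 -c "
from h import *
plan(541,128.8,45,0)
p,d=env.read_camera('scene');crop(p,'pics/s6.png',140,130,200,150,4)"
```

```text
t: 6.2
position: [494.7, -181.7, 46.9]
eef_rot: [0.992, -0.126, 0.0, 0.0]
ft_force: [-0.3, -0.0, -5.1]
finger_gap: 0.226
t 6.20 pos [ 494.7 -181.7   46.9] th -0.2527 tilt [ 4.e-04 -3.e-04 -1.e+00] F [-0.3 -0.  -5.1] M [ 0.    0.07 -0.03] gap 0.226 q6 1.26
SHIFT [ -32.8 -312.2    1.9] TURN -0.2527
```

View pics/s6.png

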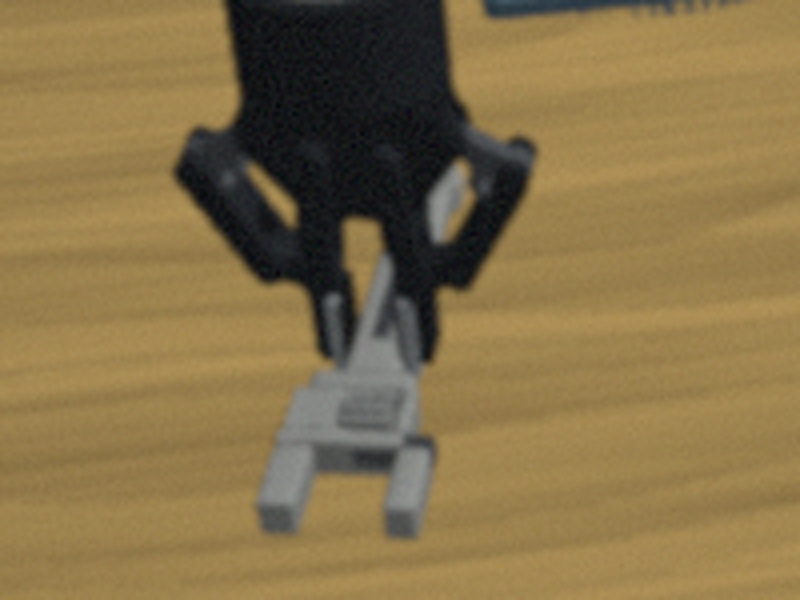

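```bash
python3 -m crank '[[[-2,-15,0,-0.01,1],[-5,-45,0,-0.04,1],[-8,-75,0,-0.06,1],[-11,-105,0,-0.08,1],[-14,-135,0,-0.11,1],[-17,-165,0,-0.13,1],[-20,-195,0,-0.16,1],[-24,-225,0,-0.18,1],[-27,-255,0,-0.2,1],[-30,-285,0,-0.23,1],[-32,-305,0,-0.25,1],[-32.8,-312.2,0,-0.2527,1],[-32.8,-312.2,0,-0.2527,1],[-32.8,-312.2,0,-0.2527,1],[-32.8,-312.2,0,-0.2527,1]]]'
python3 -c "
from h import *
plan(541,128.8,45,0)
p,d=env.read_camera('scene');crop(p,'pics/s7.png',360,160,160,140,5)
p,d=env.read_camera('top');cv2.imwrite('pics/t7f.png',p);crop(p,'pics/t7.png',100,110,160,140,5)"
```

```text
t: 7.5
position: [540.3, 127.7, 46.4]
eef_rot: [1.0, -0.0, -0.001, 0.0]
ft_force: [1.0, -0.6, -4.9]
finger_gap: 0.226
t 7.50 pos [540.3 127.7  46.4] th -0.0010 tilt [-1.8e-03 -6.0e-04 -1.0e+00] F [ 1.  -0.6 -4.9] M [-0.02  0.02 -0.  ] gap 0.226 q6 1.60
SHIFT [ 0.7 -1.1  1.4] TURN -0.0010
```

View pics/s7.png

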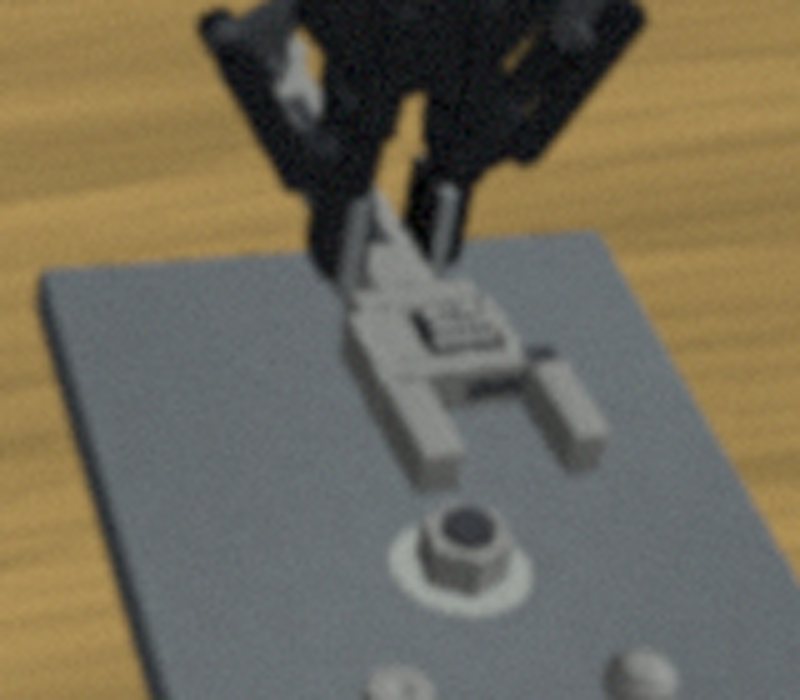

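View pics/t7.png

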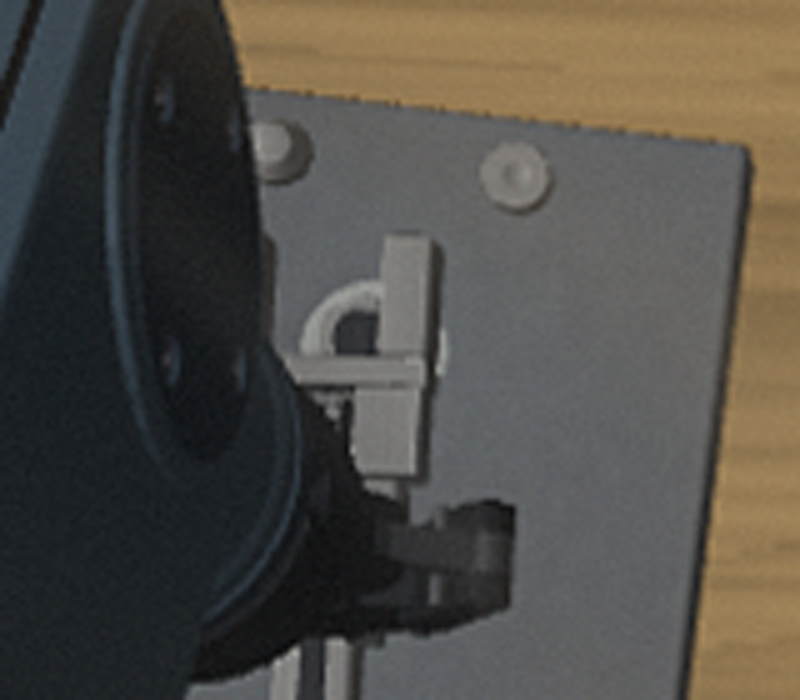

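```bash
python3 -c "
from h import *
g=lambda a:np.array(a,float)/5+[100,110]-.4
T=world('top',g([(384,250),(384,340),(410,235),(435,300)]),84.9);print('top',T.round(1))
g=lambda a:np.array(a,float)/5+[360,160]-.4
# scene: fixed jaw inner edge top: tip (465,452), root (432,380) ; mov jaw inner (573,442),(527,375)
print('scene jaw',world('scene',g([(465,450),(432,382),(572,440),(528,378)]),84.9).round(1))
# nut in scene: stud top centre (468,526) z=38 ; washer centre (460,566) z 20
print('scene nut',world('scene',g([(468,526)]),38).round(1),world('scene',g([(461,566)]),20).round(1))
print('topnutvis')
"
```

```text
top [[633.4 113.6  84.9]
 [608.9 112.2  84.9]
 [637.8 106.9  84.9]
 [620.2  99.4  84.9]]
scene jaw [[640.3 115.   84.9]
 [609.9 117.   84.9]
 [642.  146.   84.9]
 [613.5 144.8  84.9]]
scene nut [[623.2 130.4  38. ]] [[621.6 131.8  20. ]]
topnutvis
```

```bash
python3 -m crank '[[[0.3,-1.5,10,0,1],[0.3,-1.5,22,0,1],[0.3,-1.5,26,0,1],[0.3,-1.5,26,0,1],[0.3,-1.5,26,0,1]]]'
python3 -c "
from h import *
plan(540.6,129.2,-2.5,0)
p,d=env.read_camera('scene');crop(p,'pics/s8.png',400,190,100,100,6)
p,d=env.read_camera('top');crop(p,'pics/t8.png',130,140,80,80,7)"
```

```text
t: 8.02
position: [541.0, 129.9, 20.9]
eef_rot: [1.0, -0.0, -0.001, 0.0]
ft_force: [-0.3, -0.5, -3.6]
finger_gap: 0.224
t 8.02 pos [541.  129.9  20.9] th -0.0006 tilt [-0.001 -0.    -1.   ] F [-0.3 -0.5 -3.6] M [ 0.03  0.05 -0.03] gap 0.224 q6 1.61
SHIFT [-0.4  0.7 23.4] TURN -0.0006
```

View pics/s8.png

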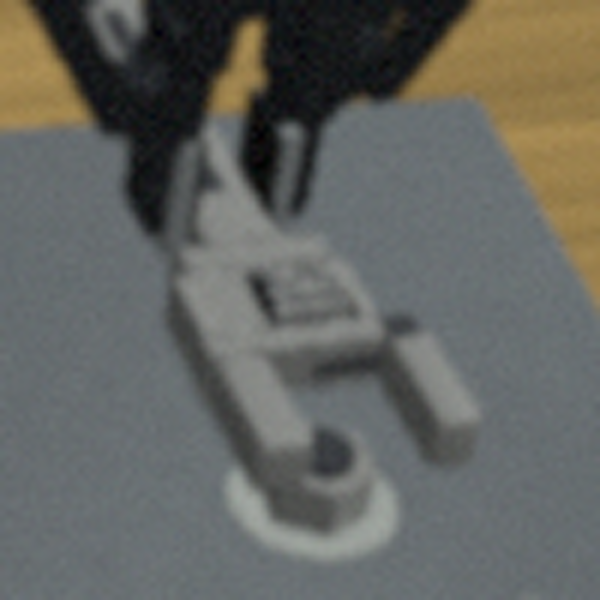

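View pics/t8.png

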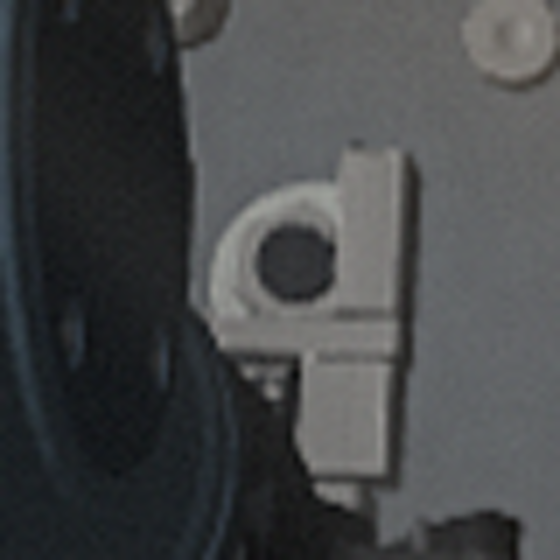

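```bash
python3 -c "
from h import *
g=lambda a:np.array(a,float)/7+[130,140]-.43
print('top',world('top',g([(342,180),(337,300),(370,149)]),59.4).round(1),world('top',g([(296,262)]),38).round(1))
g=lambda a:np.array(a,float)/6+[400,190]-.42
print('scene jaw',world('scene',g([(308,435),(275,385),(430,415),(390,350),(290,452)]),59.4).round(1))
print(world('scene',g([(330,451)]),38).round(1))
"
```

```text
top [[632.5 116.   59.4]
 [608.3 115.7  59.4]
 [639.  110.9  59.4]] [[620.9 128.9  38. ]]
scene jaw [[638.7 117.3  59.4]
 [619.9 116.2  59.4]
 [637.4 148.6  59.4]
 [612.8 148.7  59.4]
 [643.6 110.8  59.4]]
[[623.4 132.5  38. ]]
```

```bash
python3 -m crank '[[[-0.2,0.3,6,0,1],[-0.2,0.3,12,0,1],[-0.2,0.3,17,0,1],[-0.2,0.3,20,0,1],[-0.2,0.3,21,0,1],[-0.2,0.3,21,0,1]]]'
python3 -c "
from h import *
plan(540.6,129.2,-2.5,0)"
```

```text
t: 8.62
position: [540.6, 129.9, -0.2]
eef_rot: [1.0, -0.0, -0.001, 0.0]
ft_force: [-1.1, -1.8, -4.3]
finger_gap: 0.223
t 8.62 pos [ 5.406e+02  1.299e+02 -2.000e-01] th -0.0001 tilt [-1.3e-03 -2.0e-04 -1.0e+00] F [-1.1 -1.8 -4.3] M [-0.23  0.2  -0.14] gap 0.223 q6 1.61
SHIFT [-0.   0.7  2.3] TURN -0.0001
```

```bash
python3 -m crank '[[[0,0,1.5,0,1],[0,0,2.5,0,1],[0,0,2.5,0,1],[0,0,2.5,0,1]]]'
python3 -c "
from h import *
plan(540.6,129.2,-2.5,0)
p,d=env.read_camera('scene');crop(p,'pics/s9.png',400,190,100,100,6)
p,d=env.read_camera('top');crop(p,'pics/t9.png',130,140,80,80,7)"
```

```text
t: 8.95
position: [541.2, 129.9, -2.1]
eef_rot: [1.0, -0.0, 0.0, 0.0]
ft_force: [-0.7, -2.3, -4.1]
finger_gap: 0.229
t 8.95 pos [541.2 129.9  -2.1] th -0.0001 tilt [ 2.e-04 -1.e-04 -1.e+00] F [-0.7 -2.3 -4.1] M [-0.33  0.04 -0.13] gap 0.229 q6 1.61
SHIFT [-0.6  0.7  0.4] TURN -0.0001
```

View pics/s9.png

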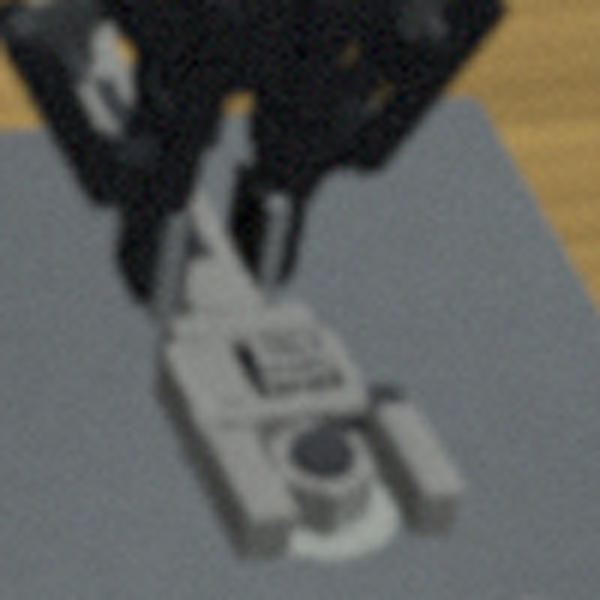

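View pics/t9.png

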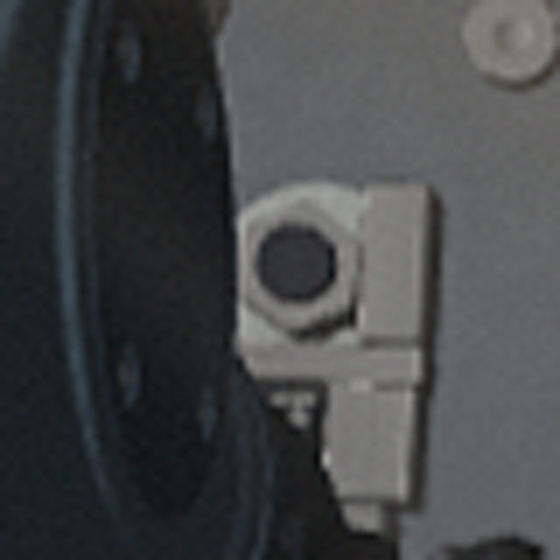

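```bash
python3 -m crank '[[[0,0,0.8,0,1],[0,0,0.8,0,1],[0,0,0.8,0,1]]]'
python3 -m crank '[[[0,0,-1,0,0.55],[0,0,-3,0,0.55],[0,0,-6,0,0.55],[0,0,-20,0,0.55],[0,0,-55,0,0.6],[0,0,-60,0,1],[0,0,-60,0,1],[0,0,-60,0,1]]]'
python3 -c "
from h import *
plan(586,134.5,50,0)
p,d=env.read_camera('scene');crop(p,'pics/s10.png',400,190,100,100,6)
p,d=env.read_camera('top');crop(p,'pics/t10.png',130,140,80,100,6)"
```

```text
t: 9.3
position: [541.3, 130.0, -2.4]
eef_rot: [1.0, 0.0, 0.0, 0.0]
ft_force: [-1.6, -2.5, 2.9]
finger_gap: 0.223
t: 9.97
position: [541.5, 130.2, 57.5]
eef_rot: [1.0, 0.0, 0.001, -0.0]
ft_force: [0.4, 0.2, 0.1]
finger_gap: 0.004
t 9.97 pos [541.5 130.2  57.5] th 0.0002 tilt [ 1.6e-03  2.0e-04 -1.0e+00] F [0.4 0.2 0.1] M [-0.02  0.01 -0.01] gap 0.004 q6 1.61
SHIFT [44.5 -4.3  7.6] TURN 0.0002
```

View pics/s10.png

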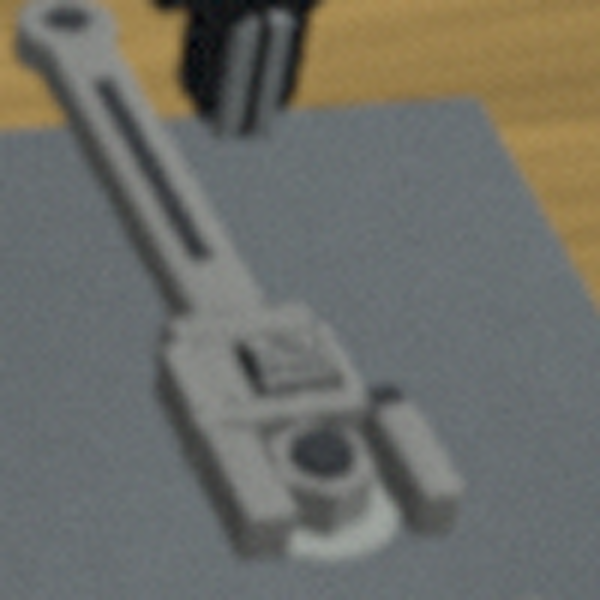

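View pics/t10.png

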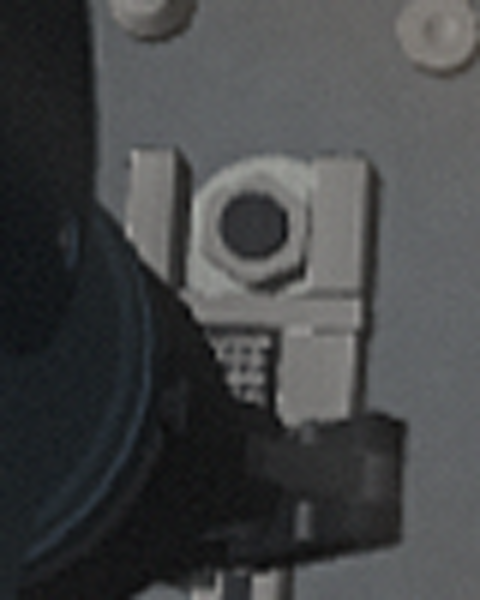

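```bash
python3 -m crank '[[[35.8,-4.3,10,0,1],[35.8,-4.3,30,0,1],[35.8,-4.3,35,0,1],[35.8,-4.3,35,0,1],[35.8,-4.3,35,0,1]]]'
python3 -c "
from h import *
plan(577.3,134.5,17.7,0)"
```

```text
t: 10.48
position: [575.4, 134.3, 20.9]
eef_rot: [1.0, 0.0, -0.002, 0.0]
ft_force: [0.0, 1.0, 0.7]
finger_gap: -0.0
t 10.48 pos [575.4 134.3  20.9] th 0.0001 tilt [-3.4e-03 -1.0e-04 -1.0e+00] F [0.  1.  0.7] M [-0.01  0.01  0.  ] gap -0.000 q6 1.61
SHIFT [ 2.  -0.2  3.2] TURN 0.0001
```

```bash
python3 -m crank '[[[1,0,3,0,1],[1,0,5,0,1],[1,0,6,0,1],[1,0,6,0,1]]]'
python3 -c "
from h import *
plan(577.3,134.5,17.7,0)
p,d=env.read_camera('scene');crop(p,'pics/s11.png',400,190,100,100,6)"
```

```text
t: 10.82
position: [578.3, 134.4, 17.3]
eef_rot: [1.0, 0.0, 0.001, -0.0]
ft_force: [-1.5, 0.7, 4.5]
finger_gap: 0.0
t 10.82 pos [578.3 134.4  17.3] th 0.0001 tilt [ 1.5e-03  1.0e-04 -1.0e+00] F [-1.5  0.7  4.5] M [-0.04  0.2   0.01] gap 0.000 q6 1.61
SHIFT [-1.  -0.1 -0.4] TURN 0.0001
```

View pics/s11.png

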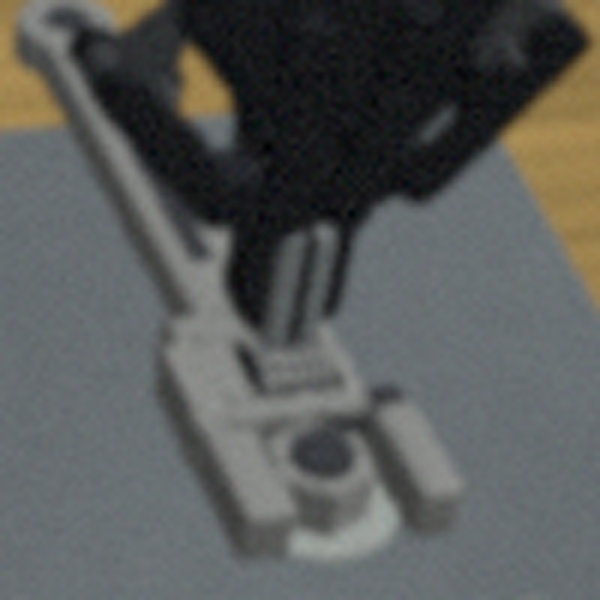

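```bash
python3 -m crank '[[[0,0,2,0,1],[0,0,3,0,1],[0,0,3,0,1]]]'
python3 -m crank '[[[2,0,0,0,1],[4,0,0,0,1],[4,0,0,0,1]]]'
python3 -c "
from h import *
plan(577.3,134.5,17.7,0)"
```

```text
t: 11.12
position: [578.5, 134.4, 16.7]
eef_rot: [1.0, 0.0, 0.001, 0.0]
ft_force: [-8.7, -1.0, 22.1]
finger_gap: 0.004
t: 11.37
position: [582.2, 134.4, 17.0]
eef_rot: [1.0, 0.0, 0.001, 0.0]
ft_force: [-8.0, -1.1, 25.3]
finger_gap: -0.0
t 11.37 pos [582.2 134.4  17. ] th 0.0005 tilt [ 2.3e-03 -2.0e-04 -1.0e+00] F [-8.  -1.1 25.3] M [-0.2   1.33  0.06] gap -0.000 q6 1.61
SHIFT [-4.9 -0.1 -0.7] TURN 0.0005
```

```bash
python3 -m crank '[[[2,0,0,0,1],[4,0,0,0,1],[6,0,0,0,1],[8,0,0,0,1],[10,0,0,0,1],[11,0,0,0,1],[11,0,0,0,1]]]'
python3 -c "
from h import *
plan(577.3,134.5,17.7,0)
p,d=env.read_camera('scene');crop(p,'pics/s12.png',400,190,100,100,6)"
```

```text
t: 11.95
position: [593.6, 134.3, 17.0]
eef_rot: [1.0, 0.0, 0.001, 0.0]
ft_force: [-7.1, -0.4, 23.3]
finger_gap: 0.002
t 11.95 pos [593.6 134.3  17. ] th 0.0004 tilt [ 2.9e-03 -2.0e-04 -1.0e+00] F [-7.1 -0.4 23.3] M [-0.15  1.52 -0.02] gap 0.002 q6 1.61
SHIFT [-16.3  -0.2  -0.7] TURN 0.0004
```

View pics/s12.png

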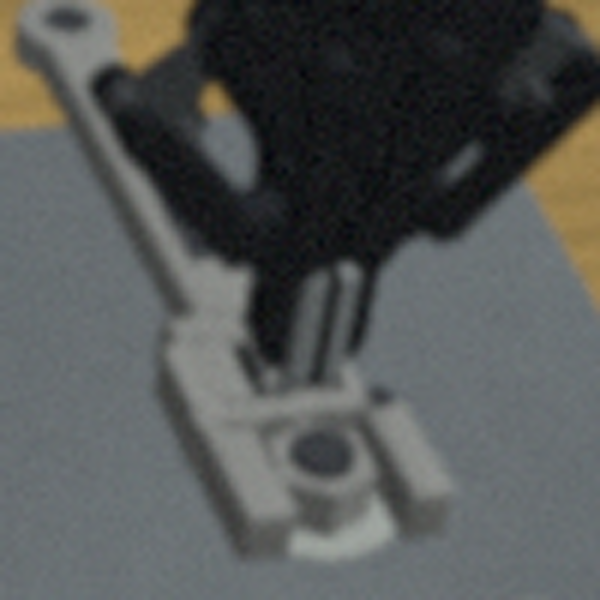

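```bash
python3 -m crank '[[[0,0,-10,0,1],[-8,0,-10,0,1],[-16,0,-10,0,1],[-16,0,-8,0,1],[-16,0,-4,0,1],[-16,0,-1,0,1],[-16,0,0,0,1],[-14,0,0,0,1],[-12,0,0,0,1],[-10,0,0,0,1],[-8,0,0,0,1],[-6,0,0,0,1],[-4,0,0,0,1],[-2,0,0,0,1],[0,0,0,0,1],[0,0,0,0,1]]]'
python3 -c "
from h import *
plan(577.3,134.5,17.7,0)
p,d=env.read_camera('scene');crop(p,'pics/s13.png',400,190,100,100,6)"
```

```text
t: 13.33
position: [594.7, 134.4, 16.9]
eef_rot: [1.0, 0.0, 0.002, 0.0]
ft_force: [-6.0, -0.4, 28.6]
finger_gap: 0.004
t 13.33 pos [594.7 134.4  16.9] th 0.0003 tilt [ 0.0044 -0.     -1.    ] F [-6.  -0.4 28.6] M [-0.06  1.24  0.01] gap 0.004 q6 1.61
SHIFT [-17.4  -0.1  -0.9] TURN 0.0003
```

View pics/s13.png

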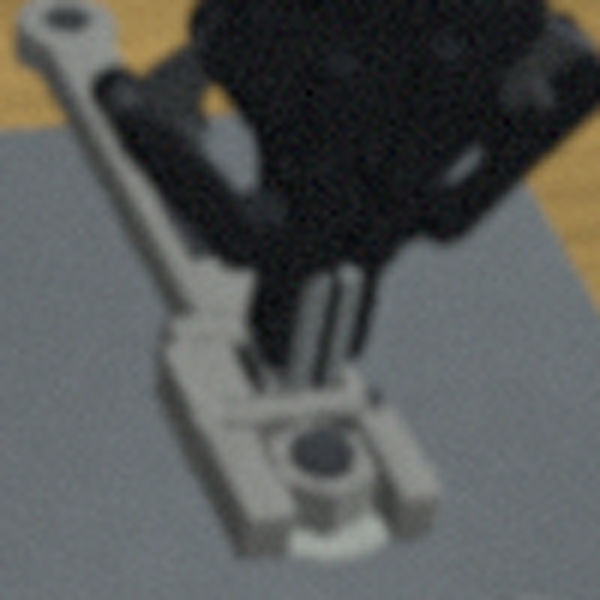

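```bash
python3 -m crank '[[[0,0,-10,0,1],[-9,0,-10,0,1],[-17,0,-10,0,1],[-17,0,-8,0,1],[-17,0,-4,0,1],[-17,0,-1.5,0,1],[-17,0,-0.5,0,1],[-15,0,-0.5,0,1],[-13,0,-0.5,0,1],[-11,0,-0.5,0,1],[-9,0,-0.5,0,1],[-7,0,-0.5,0,1],[-5,0,-0.5,0,1],[-3,0,-0.5,0,1],[-1,0,-0.5,0,1],[-1,0,-0.5,0,1]]]'
python3 -c "
from h import *
plan(577.3,134.5,17.7,0)
p,d=env.read_camera('scene');crop(p,'pics/s14.png',400,190,100,100,6)"
```

```text
t: 14.72
position: [588.9, 134.7, 16.8]
eef_rot: [1.0, 0.0, -0.002, 0.0]
ft_force: [-18.6, -0.9, 37.9]
finger_gap: -0.0
t 14.72 pos [588.9 134.7  16.8] th 0.0007 tilt [-4.9e-03 -1.0e-04 -1.0e+00] F [-18.6  -0.9  37.9] M [-0.07  3.29 -0.03] gap -0.000 q6 1.61
SHIFT [-11.6   0.2  -0.9] TURN 0.0007
```

View pics/s14.png

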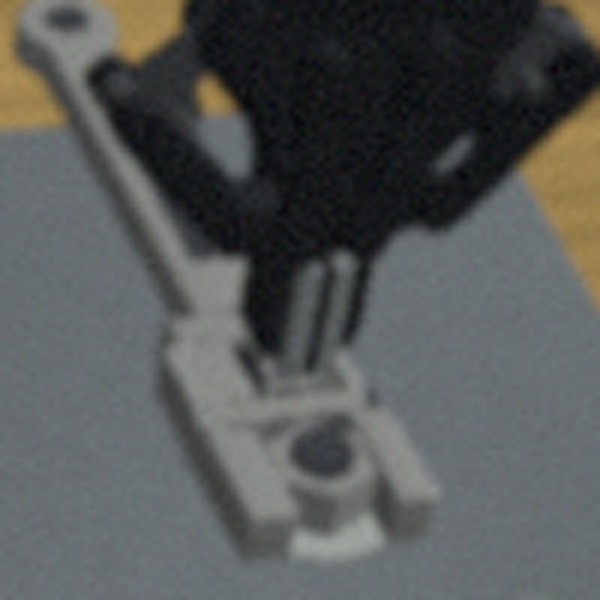

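```bash
python3 -m crank '[[[-4,0,-3,0,1],[-10,0,-20,0,1],[-70,0,-60,0,1],[-110,0,-80,0,1],[-110,0,-80,0,1],[-110,0,-80,0,1]]]'
python3 -c "
from h import *
plan(577.3,134.5,17.7,0)
p,d=env.read_camera('scene');crop(p,'pics/s15.png',400,190,100,100,6)
p,d=env.read_camera('top');crop(p,'pics/t15.png',130,140,80,100,6)"
```

```text
t: 15.27
position: [477.4, 134.8, 94.9]
eef_rot: [1.0, 0.001, -0.001, -0.0]
ft_force: [-0.5, 0.1, 0.1]
finger_gap: -0.001
t 15.27 pos [477.4 134.8  94.9] th 0.0011 tilt [-1.9e-03  1.0e-04 -1.0e+00] F [-0.5  0.1  0.1] M [ 0.06 -0.03 -0.02] gap -0.001 q6 1.62
SHIFT [100.    0.4  77. ] TURN 0.0011
```

View pics/s15.png

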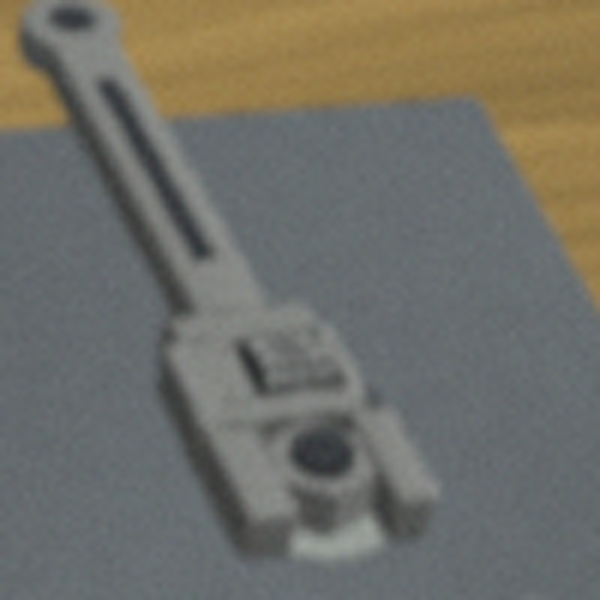

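View pics/t15.png

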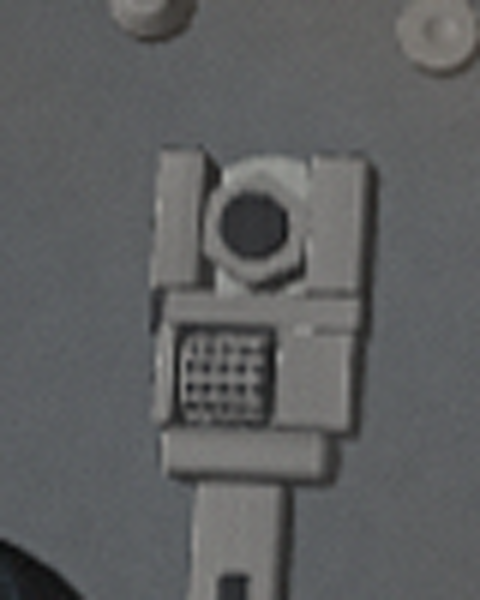

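```bash
python3 -c "
from h import *
g=lambda a:np.array(a,float)/6+[130,140]-.42
print(world('top',g([(209,170),(200,270),(312,170),(304,270),(343,155),(226,378)]),36).round(1))
print('nut',world('top',g([(257,224)]),38).round(1), world('top',g([(203,217),(306,215)]),35).round(1))
"
```

```text
[[634.2 140.5  36. ]
 [610.  141.2  36. ]
 [635.  116.5  36. ]
 [610.8 117.1  36. ]
 [638.9 109.4  36. ]
 [584.3 133.7  36. ]]
nut [[621.  128.1  38. ]] [[623.  141.5  35. ]
 [624.3 117.5  35. ]]
```

```bash
python3 -m crank '[[[13.6,5.5,20,0,0.55],[13.6,5.5,45,0,0.55],[13.6,5.5,65,0,0.55],[13.6,5.5,65,0,0.55],[13.6,5.5,65,0,0.55]]]' 40
python3 -c "
from h import *
plan(491,128.8,1,0)
p,d=env.read_camera('scene');crop(p,'pics/s16.png',370,140,130,130,5)"
```

```text
t: 15.78
position: [495.1, 128.6, 26.5]
eef_rot: [1.0, -0.0, -0.002, 0.0]
ft_force: [0.6, -0.6, -0.4]
finger_gap: 0.452
t 15.78 pos [495.1 128.6  26.5] th -0.0004 tilt [-4.1e-03 -1.0e-04 -1.0e+00] F [ 0.6 -0.6 -0.4] M [0.02 0.01 0.  ] gap 0.452 q6 1.61
SHIFT [-4.  -0.2 25.6] TURN -0.0004
```

View pics/s16.png

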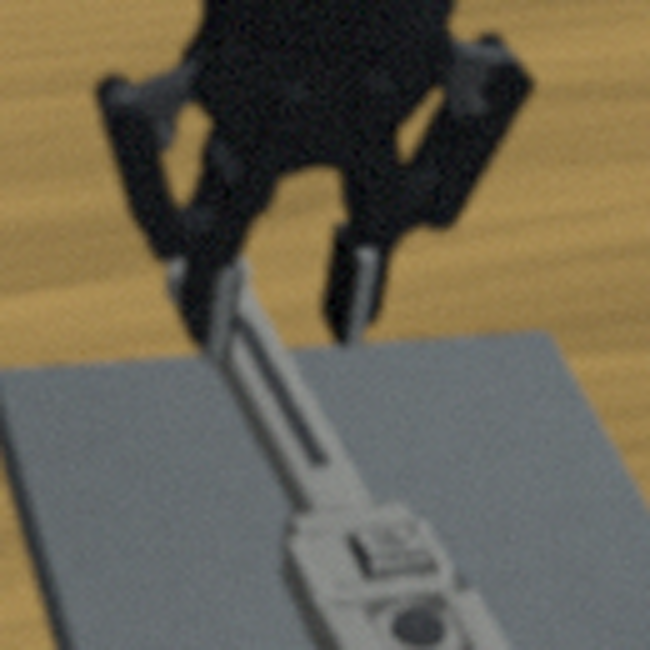

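```bash
python3 -c "
from h import *
g=lambda a:np.array(a,float)/5+[370,140]-.4
print(world('scene',g([(207,352),(348,342)]),52).round(1))
# handle edges at two stations z33
print(world('scene',g([(245,395),(290,385),(300,495),(355,485)]),33).round(1))
p,d=env.read_camera('top');crop(p,'pics/t16.png',120,190,80,140,4)
"
```

```text
[[497.8 105.2  52. ]
 [501.5 152.2  52. ]]
[[499.1 120.   33. ]
 [496.7 136.5  33. ]
 [552.4 119.9  33. ]
 [551.  138.8  33. ]]
```

View pics/t16.png

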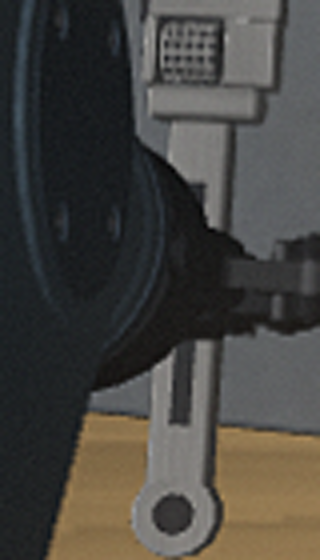

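```bash
python3 -m crank '[[[-4,0,8,0,0.55],[-4,0,16,0,0.55],[-4,0,22,0,0.55],[-4,0,25,0,0.55],[-4,0,25,0,0.68],[-4,0,25,0,0.68],[-4,0,25,0,0.68]]]'
python3 -c "
from h import *
plan(491,128.8,1,0)
p,d=env.read_camera('scene');crop(p,'pics/s17.png',370,140,130,130,5)"
```

```text
t: 16.47
position: [491.8, 128.8, 3.7]
eef_rot: [1.0, -0.0, 0.0, -0.0]
ft_force: [0.4, 0.2, -0.9]
finger_gap: 0.319
t 16.47 pos [491.8 128.8   3.7] th -0.0000 tilt [ 5.e-04  0.e+00 -1.e+00] F [ 0.4  0.2 -0.9] M [-0.01  0.    0.04] gap 0.319 q6 1.61
SHIFT [-0.8  0.   2.7] TURN -0.0000
```

View pics/s17.png

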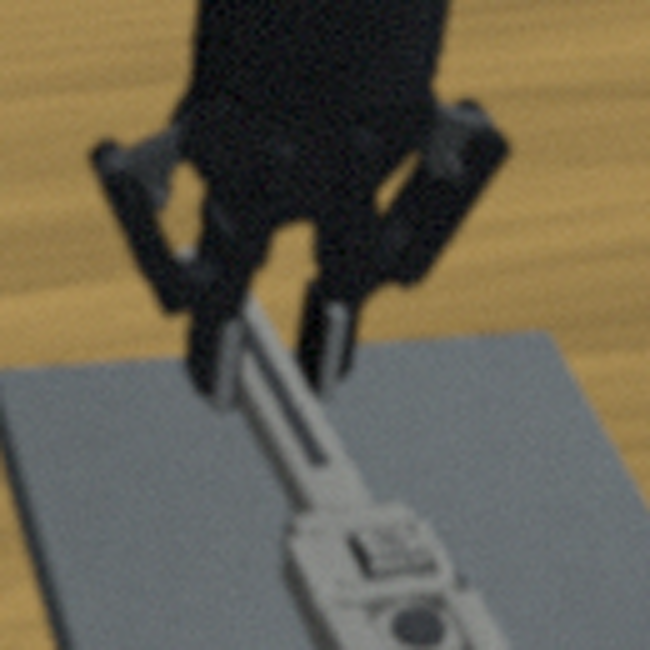

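```bash
python3 -m crank '[[[-0.8,0,2.5,0,0.68],[-0.8,0,2.5,0,0.68],[-0.7,-6.5,2.5,0.05,0.68],[-0.2,-13,2.5,0.1,0.68],[0.6,-19.4,2.5,0.15,0.68],[1.8,-25.8,2.5,0.2,0.68],[1.8,-25.8,2.5,0.2,0.68]]]'
python3 -c "
from h import *
plan(491,128.8,1,0)
p,d=env.read_camera('scene');crop(p,'pics/s18.png',370,140,130,130,5)"
```

```text
t: 17.1
position: [493.0, 155.0, 0.9]
eef_rot: [0.995, -0.1, -0.0, 0.0]
ft_force: [0.4, 0.1, 0.3]
finger_gap: 0.319
t 17.10 pos [493.  155.    0.9] th -0.2010 tilt [-6.e-04 -3.e-04 -1.e+00] F [0.4 0.1 0.3] M [-0.08  0.08  0.01] gap 0.319 q6 1.86
SHIFT [ 3.2 26.1 -0.1] TURN -0.2010
```

View pics/s18.png

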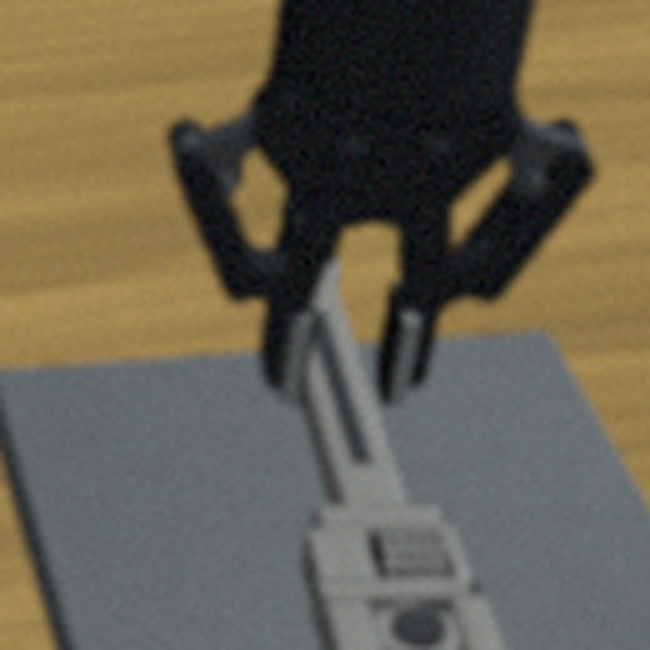

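```bash
python3 -m crank '[[[0.2,-6.5,0,0.05,0.68],[0.7,-13,0,0.1,0.68],[1.5,-19.4,0,0.15,0.68],[2.6,-25.8,0,0.2,0.68],[4,-32.2,0,0.25,0.68],[5.8,-38.4,0,0.3,0.68],[7.9,-44.6,0,0.35,0.68],[10.3,-50.6,0,0.4,0.68],[12.9,-56.5,0,0.45,0.68],[12.9,-56.5,0,0.45,0.68],[12.9,-56.5,0,0.45,0.68]]]'
python3 -c "
from h import *
plan(491,128.8,1,0)
p,d=env.read_camera('scene');crop(p,'pics/s19.png',370,140,130,130,5)"
```

```text
t: 18.07
position: [516.4, 207.2, 0.7]
eef_rot: [0.948, -0.318, -0.001, 0.0]
ft_force: [-2.9, -1.6, 0.3]
finger_gap: 0.321
t 18.07 pos [516.4 207.2   0.7] th -0.6474 tilt [-1.4e-03 -1.0e-04 -1.0e+00] F [-2.9 -1.6  0.3] M [-0.11  0.43  0.01] gap 0.321 q6 2.40
SHIFT [27.  77.9 -0.2] TURN -0.6474
```

View pics/s19.png

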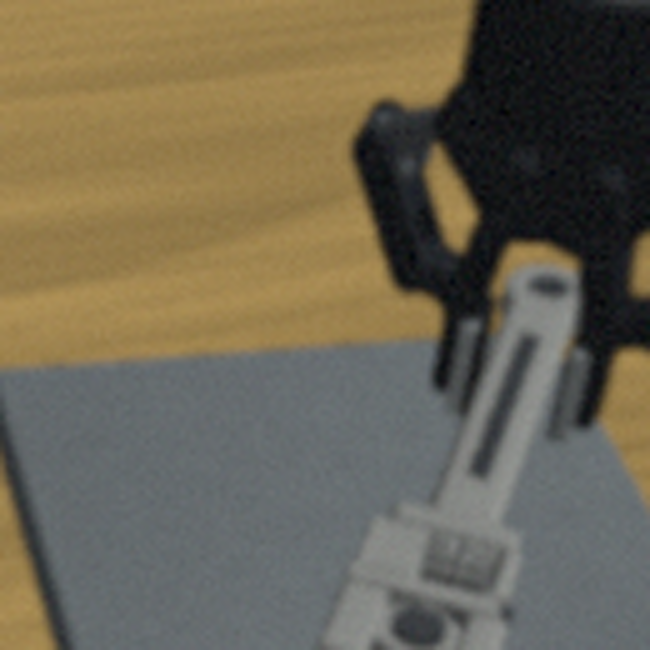

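```bash
python3 -m crank '[[[0,-3.2,0,0.025,0.68],[0.2,-6.5,0,0.05,0.68],[0.4,-9.7,0,0.075,0.68],[0.7,-13,0,0.1,0.68],[0.7,-13,0,0.1,0.68],[0.7,-13,0,0.1,0.68]]]'
python3 -c "
from h import *
plan(491,128.8,1,0)"
python3 -m crank '[[[0,-2,0,0.015,0.68],[0.1,-4,0,0.03,0.68],[0.1,-4,0,0.03,0.68],[0.1,-4,0,0.03,0.68]]]'
python3 -c "
from h import *
plan(491,128.8,1,0)
p,d=env.read_camera('scene');crop(p,'pics/s20.png',370,140,130,130,5)"
```

```text
t: 18.62
position: [524.5, 217.1, 0.7]
eef_rot: [0.931, -0.365, -0.001, 0.0]
ft_force: [-4.2, -0.9, 1.1]
finger_gap: 0.318
t 18.62 pos [524.5 217.1   0.7] th -0.7483 tilt [-1.9e-03 -1.0e-04 -1.0e+00] F [-4.2 -0.9  1.1] M [-0.23  0.75  0.01] gap 0.318 q6 2.51
SHIFT [35.5 87.5 -0.3] TURN -0.7483
t: 18.95
position: [527.5, 220.1, 0.7]
eef_rot: [0.925, -0.38, -0.001, 0.0]
ft_force: [-5.0, 0.2, -0.0]
finger_gap: 0.319
t 18.95 pos [527.5 220.1   0.7] th -0.7789 tilt [-0.0015 -0.     -1.    ] F [-5.   0.2 -0. ] M [-0.11  0.87 -0.06] gap 0.319 q6 2.55
SHIFT [38.1 90.6 -0.3] TURN -0.7789
```

View pics/s20.png

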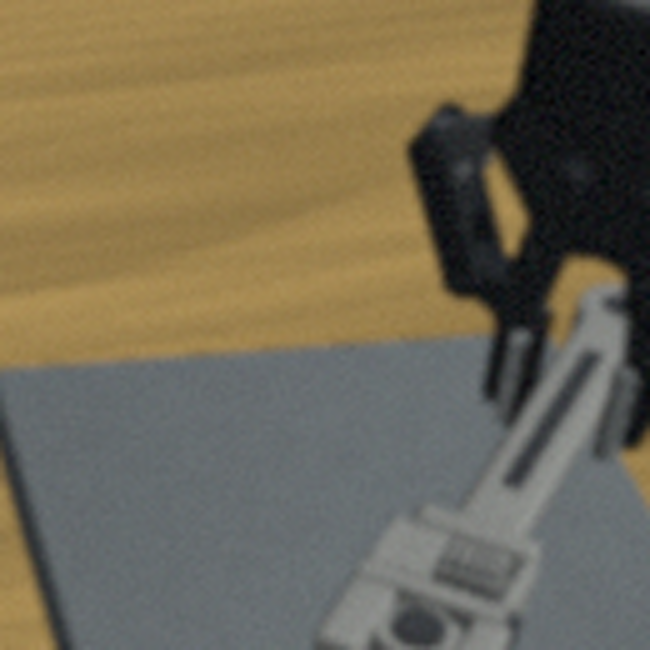

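```bash
python3 -m crank '[[[0,-2,0,0.015,0.68],[0.1,-4,0,0.03,0.68],[0.1,-4,0,0.03,0.68],[0.1,-4,0,0.03,0.68]]]'
python3 -c "
from h import *
plan(491,128.8,1,0)"
python3 -m crank '[[[0,-2,0,0.01,0.68],[0,-3,0,0.02,0.68],[0,-3,0,0.02,0.68],[0,-3,0,0.02,0.68]]]'
python3 -c "
from h import *
plan(491,128.8,1,0)
p,d=env.read_camera('scene');crop(p,'pics/s21.png',390,170,130,130,5)"
```

```text
t: 19.33
position: [531.8, 223.1, 1.0]
eef_rot: [0.919, -0.394, 0.0, -0.0]
ft_force: [-3.1, -0.6, -0.6]
finger_gap: 0.32
t 19.33 pos [531.8 223.1   1. ] th -0.8094 tilt [ 1.e-03  2.e-04 -1.e+00] F [-3.1 -0.6 -0.6] M [-0.16  0.39  0.04] gap 0.320 q6 2.58
SHIFT [40.1 94.6 -0. ] TURN -0.8094
t: 19.67
position: [534.0, 225.2, 1.2]
eef_rot: [0.915, -0.403, 0.0, -0.0]
ft_force: [-0.8, -1.0, -0.6]
finger_gap: 0.319
t 19.67 pos [534.  225.2   1.2] th -0.8299 tilt [ 1.1e-03  3.0e-04 -1.0e+00] F [-0.8 -1.  -0.6] M [-0.16  0.23  0.01] gap 0.319 q6 2.61
SHIFT [42.1 96.8  0.1] TURN -0.8299
```

View pics/s21.png

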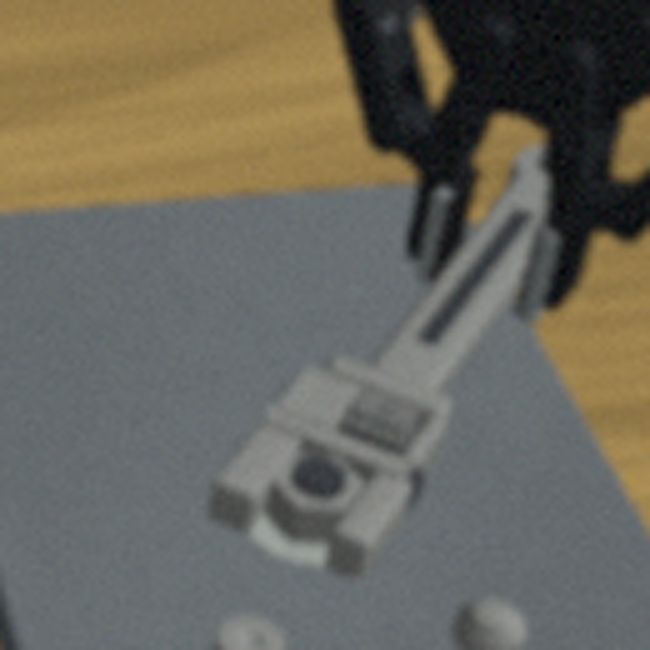

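```bash
python3 -c "
from h import *
p,d=env.read_camera('top');crop(p,'pics/t21.png',80,140,140,120,5)"
```

```text
(no output)
```

View pics/t21.png

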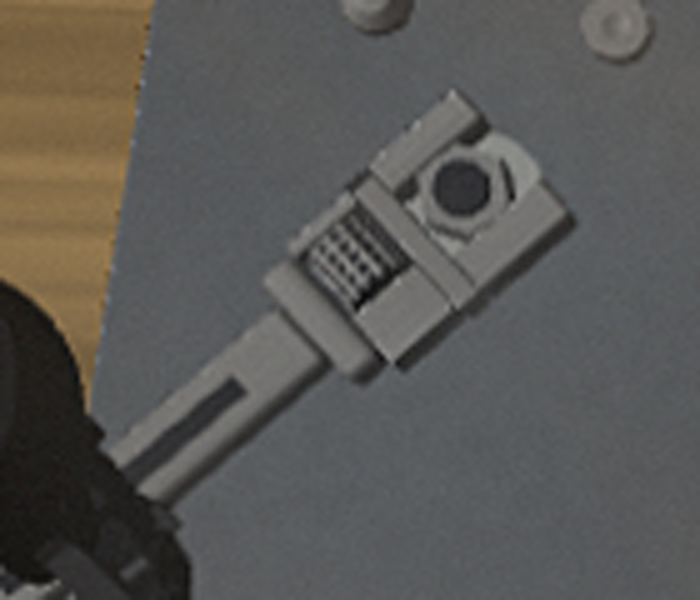

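```bash
python3 -c "
from h import *
g=lambda a:np.array(a,float)/5+[80,140]-.4
def ang(a,b,z):
  w=world('top',g([a,b]),z);d=w[1]-w[0];print(np.arctan2(d[1],d[0]).round(3),w[:,:2].round(1).tolist())
ang((115,455),(275,312),33);ang((172,500),(322,362),33)
ang((380,172),(455,92),36);ang((465,258),(540,188),36);ang((385,370),(575,218),36)
ang((135,470),(240,383),33)
print(world('top',g([(462,188)]),38))
"
```

```text
-0.774 [[542.4, 220.6], [584.3, 179.7]]
-0.763 [[530.2, 204.2], [570.4, 165.8]]
-0.685 [[624.9, 152.3], [648.9, 132.6]]
-0.759 [[600.9, 127.2], [621.8, 107.3]]
-0.838 [[568.1, 147.5], [613.4, 97.1]]
-0.814 [[538.3, 214.9], [563.8, 187.9]]
[[620.5836456  128.69130759  38.        ]]
```

```bash
python3 -m crank '[[[0,-1.5,0,0.01,0.68],[0,-3,0,0.02,0.68],[0,-3,0,0.02,0.68],[0,-3,0,0.02,0.68]]]'
python3 -c "
from h import *
plan(491,128.8,1,0)
p,d=env.read_camera('scene');crop(p,'pics/s22.png',390,170,130,130,5)
p,d=env.read_camera('top');crop(p,'pics/t22.png',80,140,140,120,5)
"
```

```text
t: 20.1
position: [536.0, 227.1, 1.1]
eef_rot: [0.911, -0.412, 0.0, -0.0]
ft_force: [-1.3, -2.0, -1.0]
finger_gap: 0.322
t 20.10 pos [536.  227.1   1.1] th -0.8500 tilt [ 5.e-04  0.e+00 -1.e+00] F [-1.3 -2.  -1. ] M [-0.38  0.28 -0.  ] gap 0.322 q6 2.63
SHIFT [44.2 98.7  0.1] TURN -0.8500
```

View pics/s22.png

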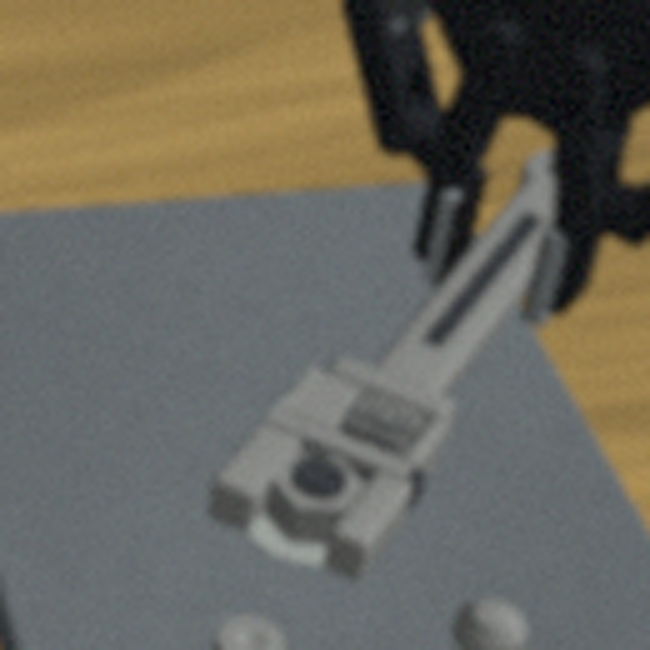

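View pics/t22.png

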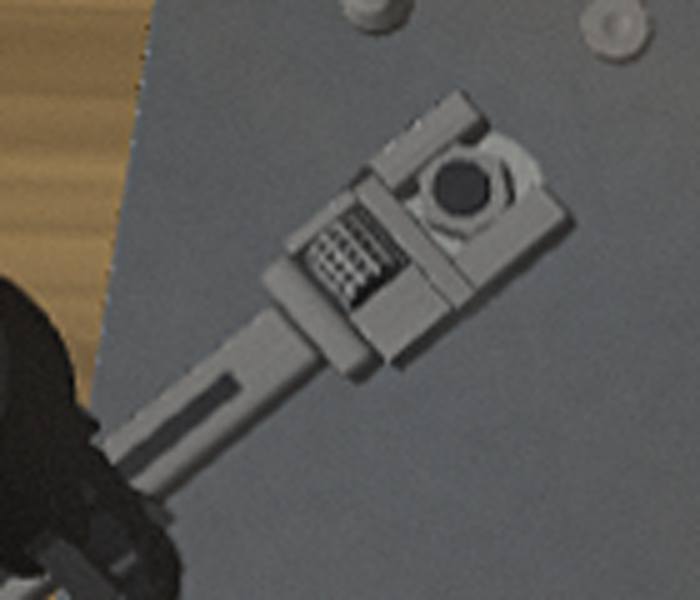

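```bash
python3 -m crank '[[[0,-1.5,0,0,0.68],[0,-3,0,0,0.68],[0,-3,0,0,0.68],[0,-3,0,0,0.68]]]'
python3 -m crank '[[[0,-1.5,0,0,0.68],[0,-3,0,0,0.68],[0,-3,0,0,0.68],[0,-3,0,0,0.68]]]'
```

```text
t: 20.53
position: [537.6, 228.9, 1.1]
eef_rot: [0.911, -0.412, -0.0, 0.0]
ft_force: [-3.2, -3.7, 2.1]
finger_gap: 0.32
t: 20.87
position: [539.1, 230.3, 1.1]
eef_rot: [0.911, -0.412, -0.001, 0.001]
ft_force: [-6.0, -5.4, 5.1]
finger_gap: 0.318
```

```bash
python3 -m crank '[[[0,-1.5,0,0,0.68],[0,-3,0,0,0.68],[0,-3,0,0,0.68],[0,-3,0,0,0.68]]]'
python3 -c "
from h import *
plan(491,128.8,1,0)
p,d=env.read_camera('scene');crop(p,'pics/s23.png',390,170,130,130,5)
p,d=env.read_camera('top');crop(p,'pics/t23.png',80,140,140,120,5)
"
```

```text
t: 21.2
position: [540.8, 231.8, 1.0]
eef_rot: [0.911, -0.412, -0.001, 0.002]
ft_force: [-6.4, -6.7, 6.1]
finger_gap: 0.322
t 21.20 pos [540.8 231.8   1. ] th -0.8498 tilt [-0.0034 -0.0021 -1.    ] F [-6.4 -6.7  6.1] M [-1.3   1.19 -0.07] gap 0.322 q6 2.64
SHIFT [ 44.5 105.4   0.4] TURN -0.8498
```

View pics/s23.png

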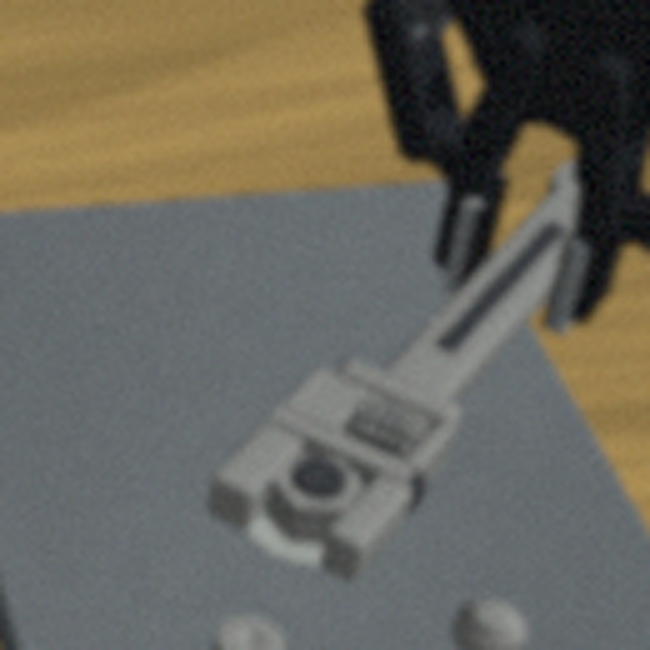

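View pics/t23.png

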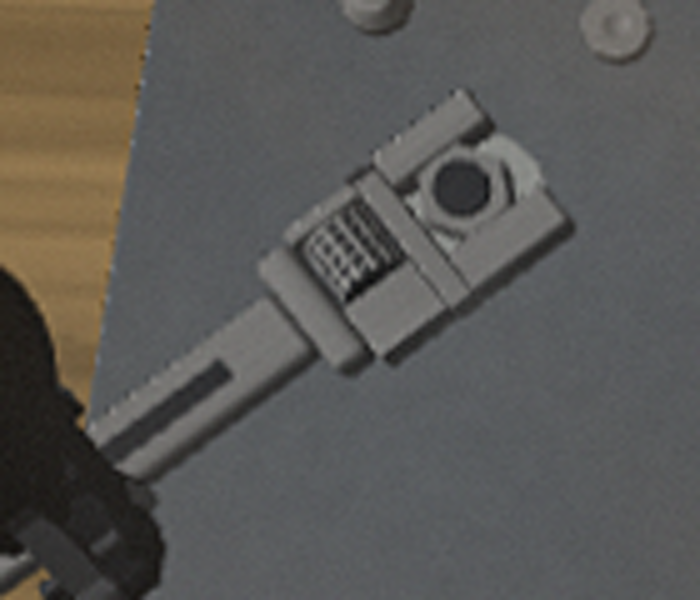

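```bash
python3 -c "
from h import *
p,d=env.read_camera('top');crop(p,'pics/t24.png',140,150,60,55,13)
p,d=env.read_camera('scene');crop(p,'pics/s24.png',425,235,55,55,13)
"
```

```text
(no output)
```

View pics/t24.png

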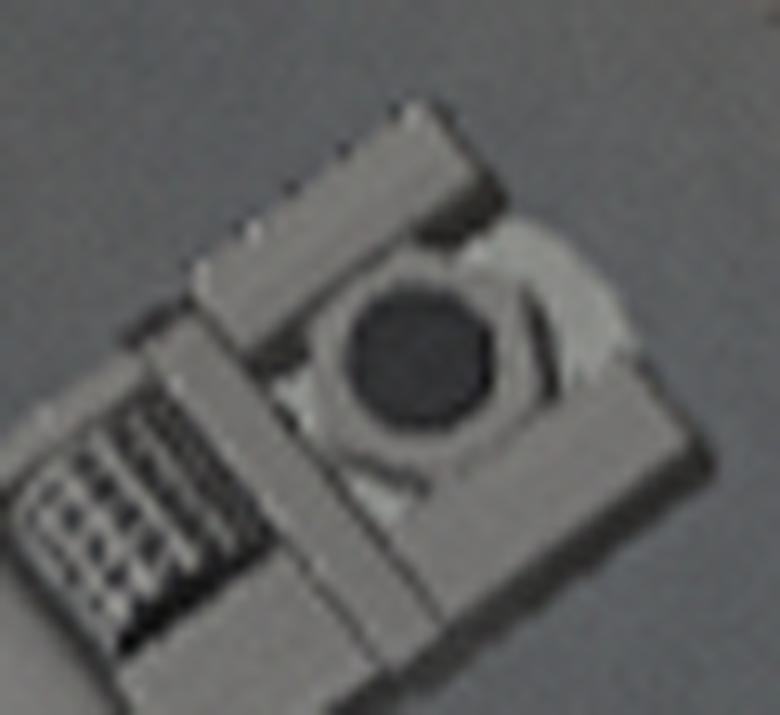

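View pics/s24.png

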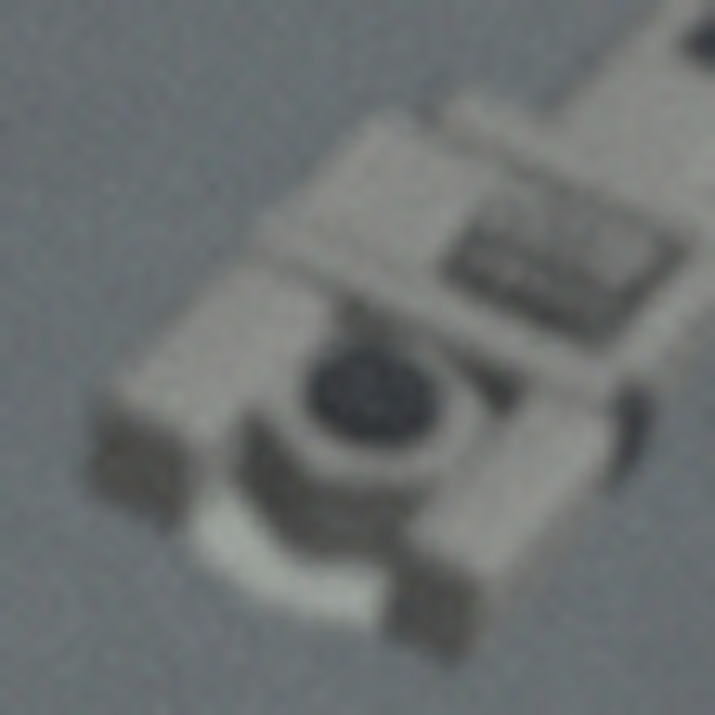

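```bash
python3 -c "
from h import *
g=lambda a:np.array(a,float)/13+[140,150]-.46
w=world('top',g([(520,282),(537,395),(430,475),(325,435),(312,325),(405,250)]),35)[:,:2];c=w.mean(0);d=w-c
print(c,np.hypot(*d.T).round(1),np.degrees(np.arctan2(d[:,1],d[:,0])).round(1))
def ang(a,b,z):
  w=world('top',g([a,b]),z);d=w[1]-w[0];print(np.arctan2(d[1],d[0]).round(3),w[:,:2].round(1).tolist())
ang((250,340),(478,170),36);ang((395,520),(640,352),36);ang((195,270),(410,105),36);ang((440,625),(705,455),36)
"
```

```text
[621.23845555 129.41189969] [13.6 13.1 12.8 13.2 12.5 12.5] [ -48.  -105.3 -172.8  131.3   73.6   11.4]
-0.868 [[622.6, 147.7], [642.5, 124.3]]
-0.913 [[603.2, 131.0], [622.7, 105.7]]
-0.852 [[630.2, 154.0], [649.5, 132.0]]
-0.946 [[591.7, 125.6], [611.5, 98.2]]
```

```bash
python3 -m crank '[[[0,4,0,0,0.6],[0,9,0,0,0.55],[0,9,-5,0,0.5],[0,9,-40,0,0.5],[-20,9,-80,0,0.5],[-60,9,-110,0,1],[-60,9,-110,0,1]]]'
python3 -c "
from h import *
plan(491,128.8,1,0)
p,d=env.read_camera('top');cv2.imwrite('pics/t25f.png',p);crop(p,'pics/t25.png',140,150,60,55,13)
crop(p,'pics/t25b.png',60,140,140,140,4)
p,d=env.read_camera('scene');crop(p,'pics/s25.png',400,170,130,120,5)
"
```

```text
t: 21.98
position: [497.1, 275.7, 116.6]
eef_rot: [0.911, -0.412, 0.003, -0.004]
ft_force: [-0.2, 0.7, 0.9]
finger_gap: 0.228
t 21.98 pos [497.1 275.7 116.6] th -0.8494 tilt [ 0.0077  0.0047 -1.    ] F [-0.2  0.7  0.9] M [ 0.01  0.02 -0.02] gap 0.228 q6 2.73
SHIFT [106.1 102.6 114.8] TURN -0.8494
```

View pics/t25.png

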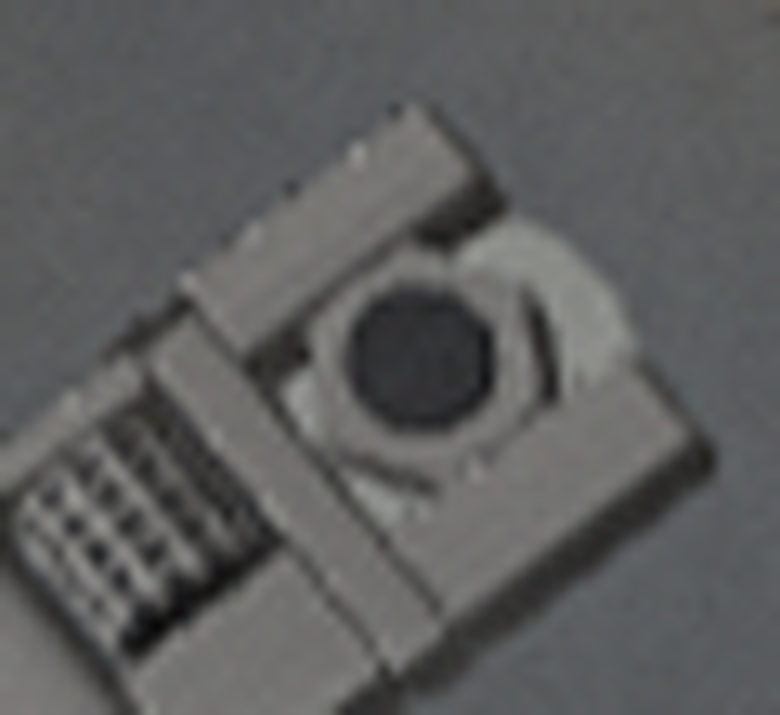

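View pics/t25b.png

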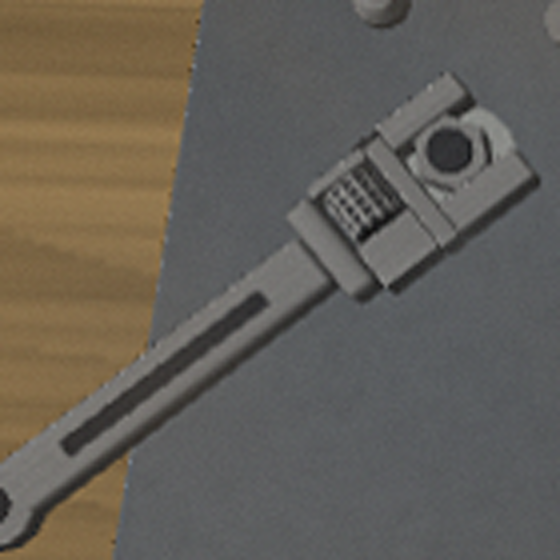

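View pics/s25.png

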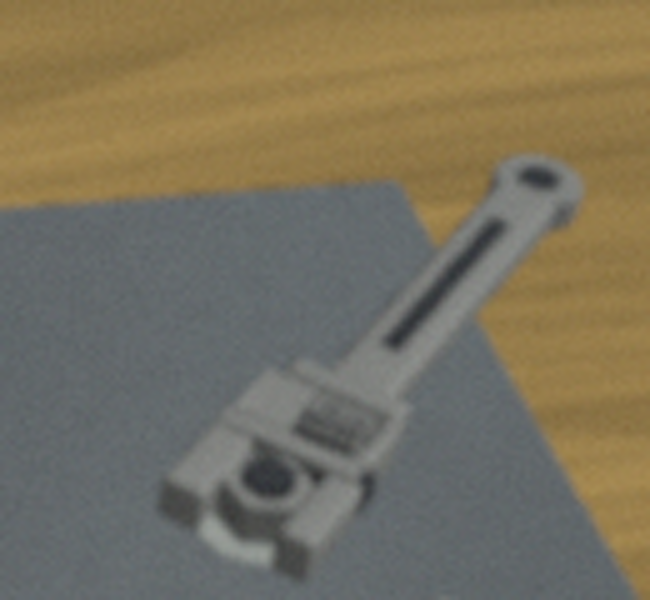

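```bash
cat > fit2.py <<'E'
from h import *
from scipy.optimize import least_squares
def loc(q,X):
    c,s=np.cos(q[2]),np.sin(q[2]);d=X[:,:2]-q[:2];return np.c_[c*d[:,0]+s*d[:,1],-s*d[:,0]+c*d[:,1]]
def fit(obs,q0):
    W=[(world(n,p,z),k,v) for n,p,z,k,v in obs]
    r=least_squares(lambda q:np.concatenate([loc(q,X)[:,k]-v for X,k,v in W]),q0,loss='soft_l1');print(r.x.round(3),np.concatenate([loc(r.x,X)[:,k]-v for X,k,v in W]).round(1));return r.x
E
python3 - <<'E'
from fit2 import *
a=lambda p:np.array(p,float)/4+[60,140]-.38
b=lambda p:np.array(p,float)/13+[140,150]-.46
q=fit([("top",a([(60,428),(150,356),(285,248)]),33,1,11),("top",b([(430,495),(600,375)]),36,1,-12),("top",a([(0,503)]),33,1,.2),("top",b([(665,390)]),36,0,18),("top",a([(364,204)]),40.5,1,4.5),("top",a([(364,204)]),40.5,0,-36)],[621,129,-.8])
print("mov face y",loc(q,world("top",b([(250,345),(470,190)]),36)).round(1),"nut",loc(q,world("top",b([(422,357)]),38)).round(1),"redge",loc(q,world("top",a([(140,445),(325,285)]),33)).round(1))
w=world("top",b([(520,282),(540,395),(437,478),(325,435),(312,325),(405,250)]),35)[:,:2];c=w.mean(0);d=w-c
an=np.degrees(np.arctan2(d[:,1],d[:,0]));print((an+78)%60-78+0,an)
# scene handle
s=lambda p:np.array(p,float)/5+[400,170]-.4
W=world("scene",s([(540,178),(443,283),(268,476)]),np.array(33));print(W.round(1))
E
```

```text
[620.391 127.63   -0.845] [-1.2 -0.6  0.3  1.2 -0.1  1.7 -0.7 -0.7  0.7]
mov face y [[-13.9  14.6]
 [ 15.1  13.1]] nut [[-0.5  1.1]] redge [[-146.8  -12.2]
 [ -64.    -8. ]]
[-47.33879548 -44.91607608 -50.39375376 -49.42561973 -46.37568921
 -47.84336293] [ -47.33879548 -104.91607608 -170.39375376  130.57438027   73.62431079
   12.15663707]
[[492.5 280.6  33. ]
 [540.4 224.   33. ]
 [618.1 133.3  33. ]]
```

```bash
python3 -c "
from h import *
print(world('top',np.array([[364,204]])/4+[60,140]-.38,40.5))
plan(595.3,164.3,24,-.85)"
```

```text
[[599.7448144  156.53764333  40.5       ]]
t 22.08 pos [496.7 274.2 113.7] th -0.8472 tilt [ 0.0054  0.0023 -1.    ] F [ 0.5 -0.2  0. ] M [-0.05  0.    0.  ] gap 0.046 q6 2.73
SHIFT [147.5  -0.6  89.9] TURN 0.0028
```

```bash
python3 -m crank '[[[40,0,0,0,1],[80,0,0,0,1],[120,0,30,0,1],[147,0,60,0,1],[147,0,80,0,1],[147,0,85,0,1],[147,0,85,0,1],[147,0,85,0,1]]]'
python3 -c "
from h import *
plan(594.8,163.7,17.5,-.85)
p,d=env.read_camera('scene');crop(p,'pics/s26.png',410,190,110,100,6)
"
```

```text
t: 22.75
position: [592.5, 161.8, 25.5]
eef_rot: [0.911, -0.412, -0.001, 0.0]
ft_force: [0.4, 0.1, 0.3]
finger_gap: -0.0
t 22.75 pos [592.5 161.8  25.5] th -0.8500 tilt [-0.0017  0.     -1.    ] F [0.4 0.1 0.3] M [ 0.02  0.03 -0.02] gap -0.000 q6 2.51
SHIFT [ 0.1 -3.   8. ] TURN -0.0000
```

View pics/s26.png

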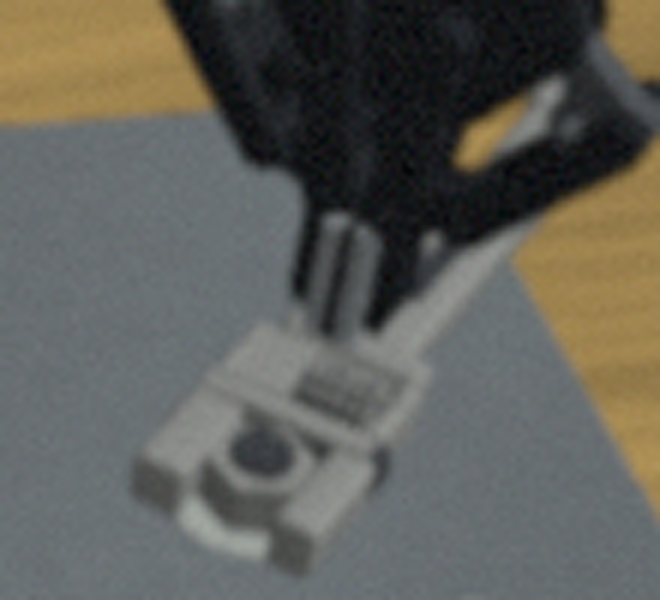

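Next: shift y by -3, come down, press to about 25 N, then draw toward the mouth.

```bash
python3 -m crank '[[[0,-3,3,0,1],[0,-3,6,0,1],[0,-3,9,0,1],[0,-3,11,0,1],[0,-3,11,0,1]]]'
python3 -c "
from h import *
plan(594.8,163.7,17.5,-.85)
p,d=env.read_camera('scene');crop(p,'pics/s27.png',410,190,110,100,6)
"
```

```text
t: 23.22
position: [596.0, 164.6, 17.2]
eef_rot: [0.911, -0.412, 0.001, -0.001]
ft_force: [-2.6, 1.0, 10.1]
finger_gap: -0.0
t 23.22 pos [596.  164.6  17.2] th -0.8491 tilt [ 2.5e-03  6.0e-04 -1.0e+00] F [-2.6  1.  10.1] M [ 0.21  0.49 -0.  ] gap -0.000 q6 2.51
SHIFT [-0.1  1.5 -0.3] TURN 0.0009
```

View pics/s27.png

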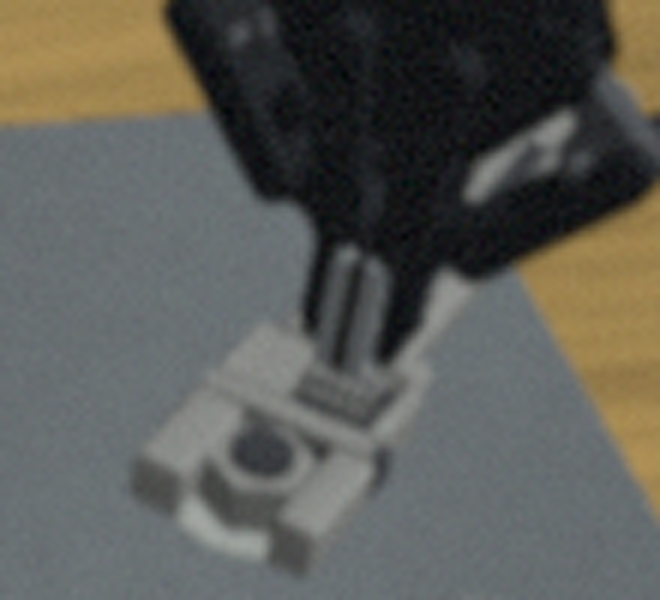

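```bash
python3 -m crank '[[[0,0,1.5,0,1],[0,0,2,0,1],[0,0,2,0,1],[2,0,2,0,1],[4,0,2,0,1],[6,0,2,0,1],[6,0,2,0,1]]]'
python3 -c "
from h import *
s=env.read_state();R=Ro.from_quat(s['eef_rot']).as_matrix();print(R.T@s['ft_force'])
plan(594.8,163.7,17.5,-.85)"
python3 -m crank '[[[2,0,0,0,1],[4,0,0,0,1],[6,0,0,0,1],[6,0,0,0,1]]]'
python3 -c "
from h import *
s=env.read_state();R=Ro.from_quat(s['eef_rot']).as_matrix();print(R.T@s['ft_force'])
plan(594.8,163.7,17.5,-.85)
p,d=env.read_camera('scene');crop(p,'pics/s28.png',410,190,110,100,6)
"
```

```text
t: 23.85
position: [597.5, 162.9, 17.0]
eef_rot: [0.911, -0.412, -0.001, -0.002]
ft_force: [-13.4, 9.3, 27.5]
finger_gap: 0.0
[-15.89470469   3.85295702 -27.41545578]
t 23.85 pos [597.5 162.9  17. ] th -0.8494 tilt [-0.001   0.0046 -1.    ] F [-13.4   9.3  27.5] M [1.63 2.26 0.  ] gap 0.000 q6 2.50
SHIFT [-2.4  1.5 -0.5] TURN 0.0006
t: 24.18
position: [600.4, 159.8, 17.0]
eef_rot: [0.911, -0.412, -0.003, -0.002]
ft_force: [-16.0, 13.5, 28.6]
finger_gap: -0.002
[-20.88292393   2.98358906 -28.47889987]
t 24.18 pos [600.4 159.8  17. ] th -0.8493 tilt [-0.0029  0.0063 -1.    ] F [-16.   13.5  28.6] M [2.41 2.71 0.  ] gap -0.002 q6 2.49
SHIFT [-6.6  1.6 -0.5] TURN 0.0007
```

View pics/s28.png

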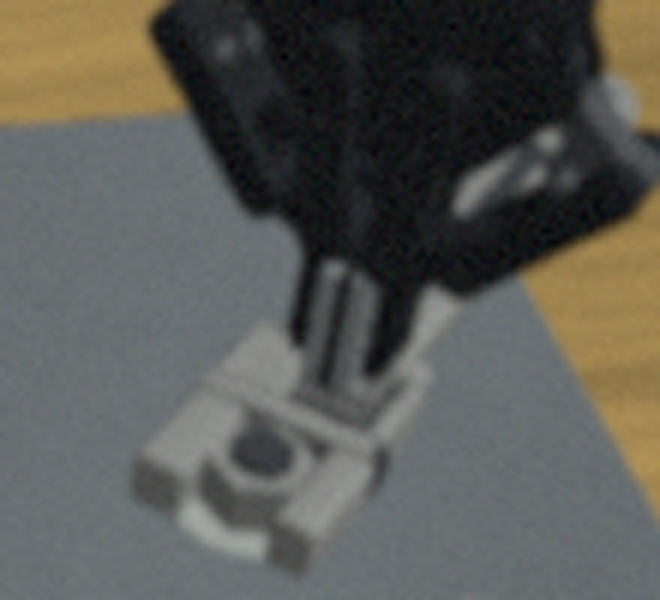

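```bash
python3 -m crank '[[[2,0,0,0,1],[4,0,0,0,1],[4,0,0,0,1],[4,0,0,0,1]]]'
python3 -c "
from h import *
plan(594.8,163.7,17.5,-.85)"
python3 -m crank '[[[-3,0,-3,0,1],[-10,0,-20,0,1],[-60,0,-60,0,1],[-130,0,-90,0,1],[-150,0,-100,0,1],[-150,0,-100,0,1],[-150,0,-100,0,1]]]'
python3 -c "
from h import *
plan(594.8,163.7,17.5,-.85)
p,d=env.read_camera('top');cv2.imwrite('pics/t29f.png',p);crop(p,'pics/t29.png',140,150,60,55,13)
crop(p,'pics/t29b.png',60,140,140,140,4)
p,d=env.read_camera('scene');crop(p,'pics/s29.png',400,170,130,120,5)
"
```

```text
t: 24.57
position: [602.0, 157.9, 16.9]
eef_rot: [0.911, -0.412, -0.004, -0.003]
ft_force: [-17.8, 16.5, 30.0]
finger_gap: -0.004
t 24.57 pos [602.  157.9  16.9] th -0.8491 tilt [-0.0044  0.0075 -1.    ] F [-17.8  16.5  30. ] M [ 3.05  3.12 -0.06] gap -0.004 q6 2.49
SHIFT [-9.1  1.6 -0.5] TURN 0.0009
t: 25.15
position: [504.3, 269.4, 117.0]
eef_rot: [0.912, -0.41, 0.001, -0.002]
ft_force: [0.4, -0.2, -0.0]
finger_gap: -0.002
t 25.15 pos [504.3 269.4 117. ] th -0.8453 tilt [ 0.0036  0.0036 -1.    ] F [ 0.4 -0.2 -0. ] M [-0.   -0.01  0.03] gap -0.002 q6 2.71
SHIFT [139.1   2.9  99.4] TURN 0.0047
```

View pics/t29.png

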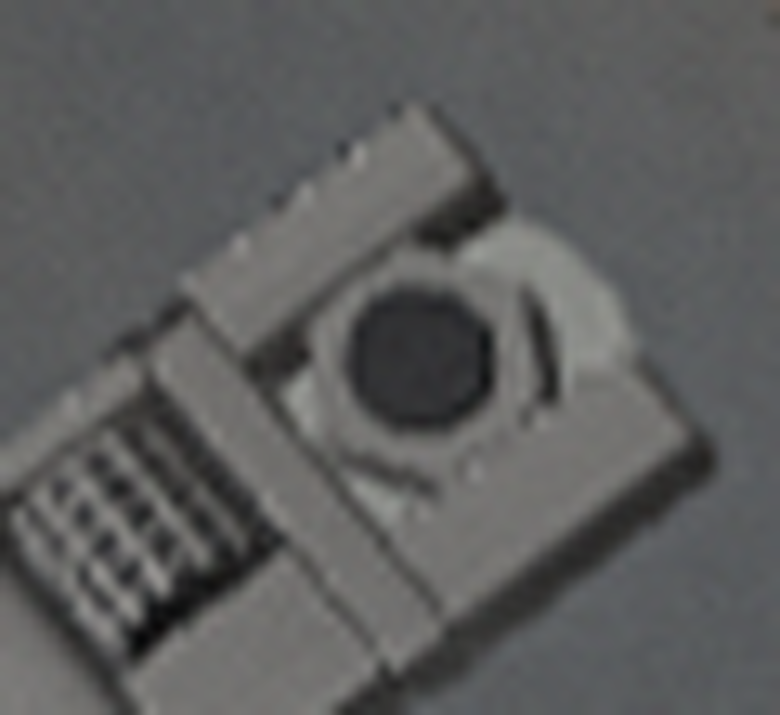

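View pics/t29b.png

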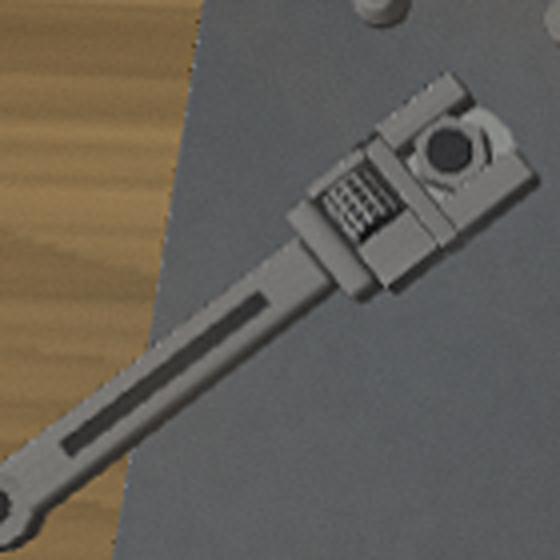

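View pics/s29.png

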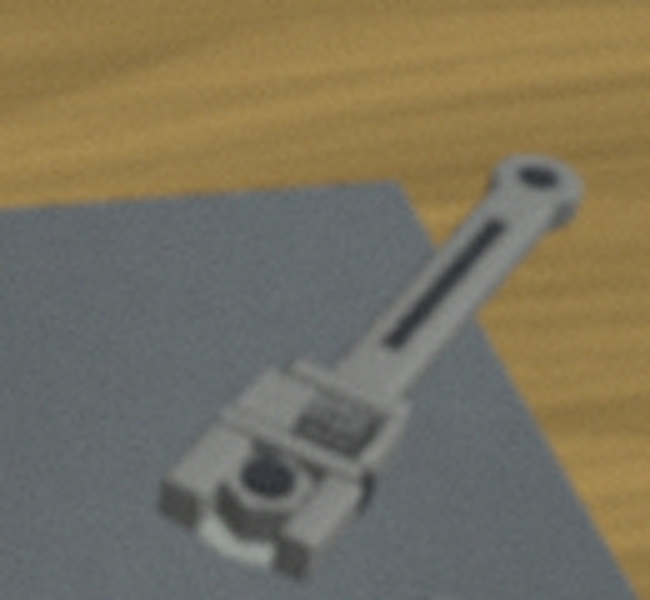

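```bash
python3 - <<'E'
from h import *
def A(n,tail,stud):
    T=world(n,[tail],33)[0];S=world(n,[stud],38)[0];d=S-T;print(n,np.arctan2(d[1],d[0]).round(3),np.hypot(d[0],d[1]).round(1),T.round(1),S.round(1))
A("scene",np.array([68,17])/6+[400,190]-.42,np.array([322,453])/6+[400,190]-.42)
A("scene",np.array([540,177])/5+[400,170]-.4,np.array([268,475])/5+[400,170]-.4)
A("scene",np.array([540,178])/5+[400,170]-.4,np.array([268,475])/5+[400,170]-.4)
A("top",np.array([172,514])/4+[120,190]-.38,np.array([257,224])/6+[130,140]-.42)
p=cv2.imread("pics/t29f.png");crop(p,"pics/t29c.png",40,240,60,50,10)
E
```

```text
scene -0.008 200.3 [423.5 131.8  33. ] [623.8 130.3  38. ]
scene -0.855 199.2 [492.  280.9  33. ] [622.7 130.6  38. ]
scene -0.856 198.7 [492.5 280.6  33. ] [622.7 130.6  38. ]
top -0.014 197.6 [423.5 130.9  33. ] [621.  128.1  38. ]
```

View pics/t29c.png

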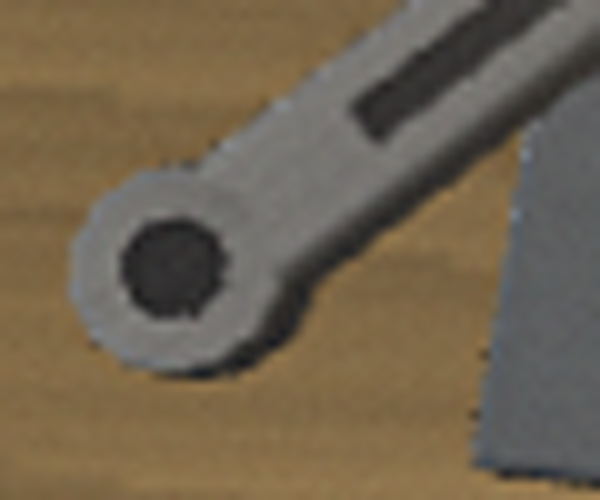

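```bash
python3 - <<'E'
from h import *
T=world("top",[np.array([173,267])/10+[40,240]-.45],33)[0];S=world("top",[np.array([422,359])/13+[140,150]-.46],38)[0];d=S-T;print(np.arctan2(d[1],d[0]),np.hypot(*d[:2]),T,S)
p0=cv2.imread("pics/top0.png");p1=cv2.imread("pics/t29f.png")
def corners(p):pass
# nut hex overlay candidates
def hexpts(n,yaw,zs=(35,)):
    ps=[]
    for z in zs:
        for j in range(6):
            t=yaw+j*np.pi/3
            A=n+13.85*np.array([np.cos(t),np.sin(t)]);B=n+13.85*np.array([np.cos(t+np.pi/3),np.sin(t+np.pi/3)])
            for f in np.linspace(0,1,10): ps.append([*(A*(1-f)+B*f),z])
    return pix("top",ps)
n=np.array([620.9,128.7]);ims=[]
for y in(-.08,-.04,0,.04): crop(p0,"pics/_.png",155,160,36,36,10,hexpts(n,y));ims.append(cv2.imread("pics/_.png")[:290,:200*2])
r1=np.hstack(ims)
cv2.imwrite("pics/hx0.png",cv2.resize(np.vstack([np.hstack(ims[:2]),np.hstack(ims[2:])]),None,fx=1,fy=1))
ims=[]
for y in(-.75,-.79,-.83,-.87): crop(p1,"pics/_.png",155,160,36,36,10,hexpts(n,y));ims.append(cv2.imread("pics/_.png")[:290])
cv2.imwrite("pics/hx1.png",np.vstack([np.hstack(ims[:2]),np.hstack(ims[2:])]))
E
```

```text
-0.8568165308336673 197.6258207697522 [491.2335508  278.05077694  33.        ] [620.6481726  128.69274836  38.        ]
```

View pics/hx0.png

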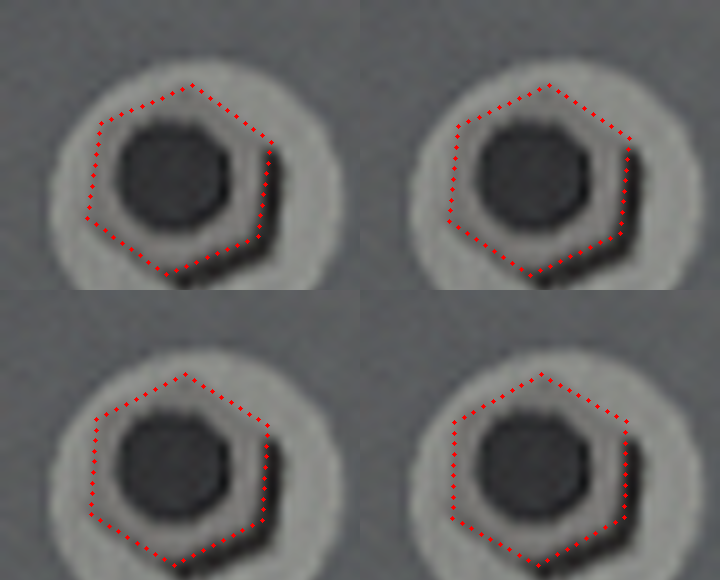

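View pics/hx1.png

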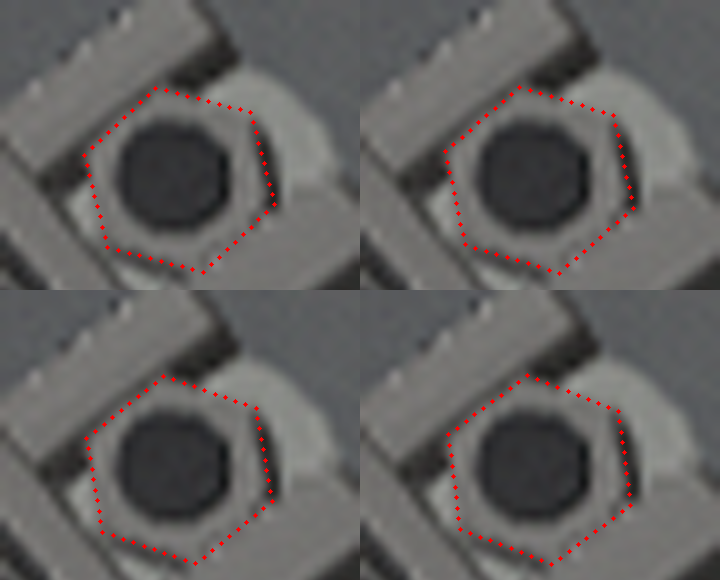

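```bash
python3 -c "
from h import *
plan(536.1,227.5,2,-.857)"
```

```text
t 25.25 pos [506.6 265.8 114.3] th -0.8466 tilt [ 2.7e-03  5.0e-04 -1.0e+00] F [ 0.9 -0.   0.1] M [-0.   -0.01  0.02] gap -0.001 q6 2.71
SHIFT [ 48.1   3.5 112.4] TURN 0.0104
```

```bash
python3 -m crank '[[[48,3,20,0.01,0.5],[48,3,50,0.01,0.5],[48,3,75,0.01,0.5],[48,3,80,0.01,0.5],[48,3,80,0.01,0.5],[48,3,80,0.01,0.5]]]' 25
python3 -c "
from h import *
plan(536.1,227.5,2,-.857)"
```

```text
t: 25.75
position: [536.7, 225.9, 33.1]
eef_rot: [0.909, -0.417, -0.0, 0.0]
ft_force: [0.0, 0.6, 0.4]
finger_gap: 0.496
t 25.75 pos [536.7 225.9  33.1] th -0.8606 tilt [-5.e-04 -2.e-04 -1.e+00] F [0.  0.6 0.4] M [0.03 0.03 0.  ] gap 0.496 q6 2.64
SHIFT [-1.6 -0.6 31.1] TURN -0.0036
```

```bash
python3 -m crank '[[[-1,-0.6,15,0,0.5],[-1,-0.6,27,0,0.5],[-1,-0.6,31,0,0.5],[-1,-0.6,31,0,0.5],[-1,-0.6,31,0,0.6],[-1,-0.6,31,0,0.68],[-1,-0.6,31,0,0.68],[-1,-0.6,31,0,0.68]]]' 25
python3 -c "
from h import *
plan(536.1,227.5,2,-.857)
p,d=env.read_camera('scene');crop(p,'pics/s30.png',400,170,130,120,5)"
```

```text
t: 26.42
position: [536.7, 227.6, 2.9]
eef_rot: [0.909, -0.417, 0.001, -0.0]
ft_force: [0.7, -0.6, 0.8]
finger_gap: 0.318
t 26.42 pos [536.7 227.6   2.9] th -0.8599 tilt [ 1.5e-03  3.0e-04 -1.0e+00] F [ 0.7 -0.6  0.8] M [-0.03  0.01  0.06] gap 0.318 q6 2.64
SHIFT [-0.3  0.5  0.9] TURN -0.0029
```

View pics/s30.png

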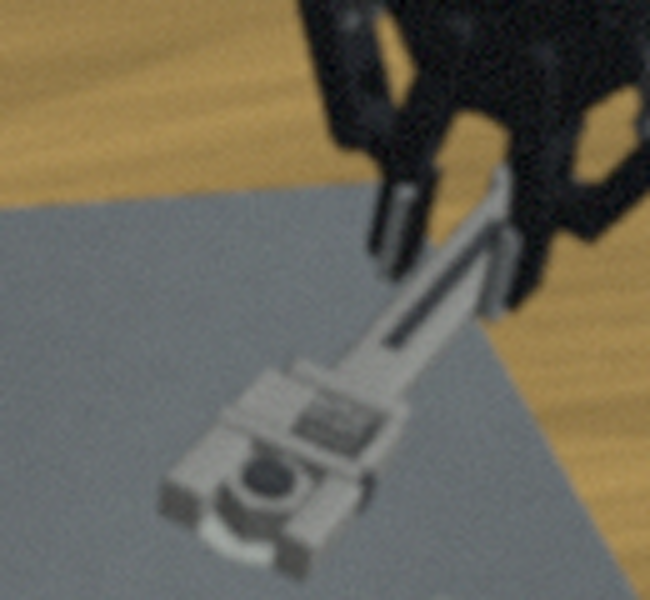

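```bash
python3 -m crank '[[[0,0,0,0,0.85],[0,0,0,0,0.85],[0,0,0,0,0.85],[0,0,0,0,0.85]]]' 20
python3 -c "
from h import *
plan(536.1,227.5,2,-.857)"
```

```text
t: 26.8
position: [536.8, 227.8, 2.7]
eef_rot: [0.909, -0.417, 0.001, -0.001]
ft_force: [-0.5, 1.6, 5.3]
finger_gap: 0.25
t 26.80 pos [536.8 227.8   2.7] th -0.8598 tilt [ 1.5e-03  5.0e-04 -1.0e+00] F [-0.5  1.6  5.3] M [ 0.31 -0.05  0.16] gap 0.250 q6 2.64
SHIFT [-0.2  0.7  0.7] TURN -0.0028
```

```bash
python3 -m crank '[[[0,2.3,0,-0.018,0.85],[0.1,4.6,0,-0.035,0.85],[0.1,4.6,0,-0.035,0.85]]]'
python3 -c "
from h import *
plan(536.1,227.5,2,-.857)"
python3 -m crank '[[[0,2.3,0,-0.018,0.85],[0.1,4.6,0,-0.035,0.85],[0.1,4.6,0,-0.035,0.85]]]'
python3 -c "
from h import *
plan(536.1,227.5,2,-.857)
p,d=env.read_camera('top');crop(p,'pics/t31.png',140,150,60,55,13)"
```

```text
t: 27.05
position: [533.9, 225.3, 2.7]
eef_rot: [0.916, -0.401, 0.001, -0.001]
ft_force: [1.0, 4.5, 4.4]
finger_gap: 0.244
t 27.05 pos [533.9 225.3   2.7] th -0.8245 tilt [ 0.003   0.0018 -1.    ] F [1.  4.5 4.4] M [ 0.76 -0.33  0.04] gap 0.244 q6 2.60
SHIFT [-0.2 -3.1  0.7] TURN 0.0325
t: 27.3
position: [530.7, 222.0, 2.7]
eef_rot: [0.923, -0.385, 0.001, -0.001]
ft_force: [2.2, 4.6, 3.3]
finger_gap: 0.252
t 27.30 pos [530.7 222.    2.7] th -0.7895 tilt [ 0.003   0.0018 -1.    ] F [2.2 4.6 3.3] M [ 0.77 -0.28 -0.01] gap 0.252 q6 2.56
SHIFT [-0.  -7.7  0.7] TURN 0.0675
```

View pics/t31.png

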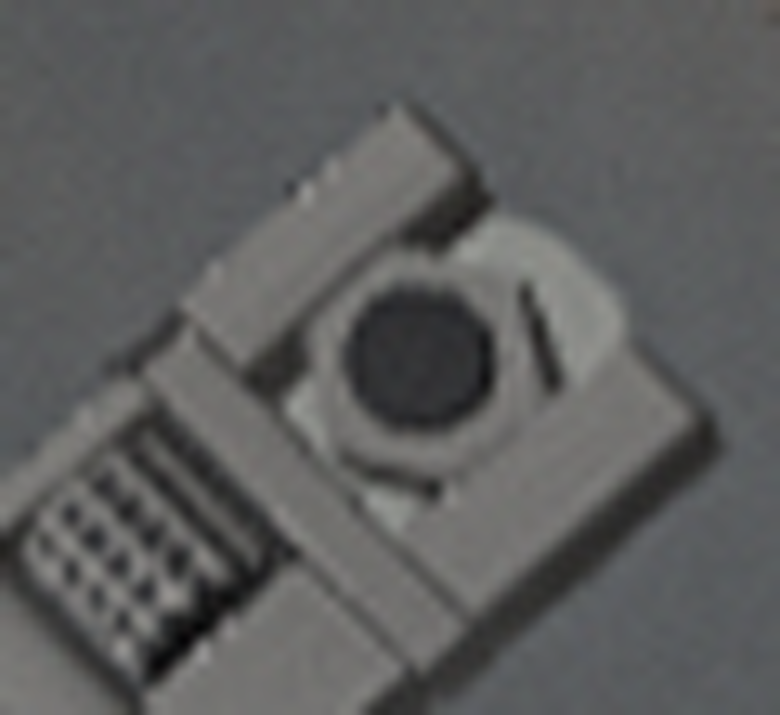

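```bash
cat > strip.py <<'E'
from h import *
def strip(p,name):
    k=13;q=cv2.resize(p[150:205,140:200],None,fx=k,fy=k,interpolation=cv2.INTER_CUBIC);g=cv2.GaussianBlur(cv2.cvtColor(q,cv2.COLOR_BGR2GRAY),(0,0),3).astype(float)
    c=np.array([422,358]);L=[];Rr=[];
    for y in range(int(c[1]-60),int(c[1]+45),3):
        row=g[y,c[0]+80:c[0]+160];j=int(np.argmin(row));
        if row[j]<75 and 3<j<75: 
            L.append((c[0]+80+j,y))
    L=np.array(L);
    if len(L)<8: print(name,"few",len(L));return
    W=world("top",(L+.5)/k+[140,150]-.5,30)[:,:2]
    vx,vy,x0,y0=cv2.fitLine(W.astype(np.float32),cv2.DIST_HUBER,0,.1,.01).ravel()
    print(name,len(L),"deg",np.degrees(np.arctan2(vy,vx))%180, "y",L[0],L[-1])
E
python3 - <<'E'
from strip import *
strip(cv2.imread("pics/top0.png"),"t0");strip(cv2.imread("pics/t7f.png"),"t7")
strip(cv2.imread("pics/t25f.png"),"t25");strip(cv2.imread("pics/t29f.png"),"t29")
p,d=env.read_camera("top");cv2.imwrite("pics/t32f.png",p);strip(p,"now")
E
```

```text
t0 25 deg 2.7827775 y [547 328] [547 400]
t7 few 0
t25 33 deg 14.565038 y [531 304] [547 400]
t29 33 deg 13.835392 y [531 304] [548 400]
now 32 deg 19.502558 y [525 298] [551 391]
```

```bash
python3 -m crank '[[[0,0,0,0,0.72],[0,0,0,0,0.72],[0.2,-6.5,0,0.05,0.72],[0.5,-11,0,0.085,0.72],[0.5,-11,0,0.085,0.72],[0.5,-11,0,0.085,0.72]]]'
cat > chk.py <<'E'
from strip import *
s=env.read_state();R=Ro.from_quat(s['eef_rot']).as_matrix();print("Ftool",(R.T@s['ft_force']).round(1))
plan(536.1,227.5,2,-.857)
d=s['position'][:2]-[621.2,129.2];print("phi",np.arctan2(d[1],-d[0]).round(4),"r",np.hypot(*d).round(1))
p,_=env.read_camera("top");strip(p,"nut")
E
python3 chk.py
```

```text
t: 27.9
position: [535.6, 227.4, 1.1]
eef_rot: [0.906, -0.423, -0.001, 0.002]
ft_force: [-2.8, -2.8, 2.4]
finger_gap: 0.28
Ftool [ 0.3  3.9 -2.3]
t 27.90 pos [535.6 227.4   1.1] th -0.8737 tilt [-0.0041 -0.002  -1.    ] F [-2.8 -2.8  2.4] M [-0.61  0.57  0.03] gap 0.280 q6 2.66
SHIFT [ 0.2 -0.4 -0.9] TURN -0.0167
phi 0.8539 r 130.2
nut 34 deg 14.724557 y [526 298] [547 397]
```

```bash
python3 -m crank '[[[0,-2,0,0,0.72],[0,-4,0,0,0.72],[0,-4,0,0,0.72],[0,-4,0,0,0.72]]]'; python3 chk.py
python3 -m crank '[[[0,-2,0,0,0.72],[0,-4,0,0,0.72],[0,-4,0,0,0.72],[0,-4,0,0,0.72]]]'; python3 chk.py
```

```text
t: 28.28
position: [538.8, 230.5, 1.2]
eef_rot: [0.906, -0.423, -0.001, 0.001]
ft_force: [-4.1, -3.6, 0.9]
finger_gap: 0.278
Ftool [ 0.1  5.4 -0.8]
t 28.28 pos [538.8 230.5   1.2] th -0.8743 tilt [-0.0037 -0.0012 -1.    ] F [-4.1 -3.6  0.9] M [-0.56  0.76  0.06] gap 0.278 q6 2.66
SHIFT [ 0.6  4.  -0.8] TURN -0.0173
phi 0.888 r 130.6
nut 33 deg 14.259479 y [529 304] [548 400]
t: 28.67
position: [540.6, 232.2, 1.1]
eef_rot: [0.906, -0.423, -0.002, 0.003]
ft_force: [-7.2, -6.8, 5.2]
finger_gap: 0.279
Ftool [ 0.6 10.  -5.1]
t 28.67 pos [540.6 232.2   1.1] th -0.8741 tilt [-0.0063 -0.0027 -1.    ] F [-7.2 -6.8  5.2] M [-1.14  1.3  -0.03] gap 0.279 q6 2.66
SHIFT [ 0.7  6.5 -0.8] TURN -0.0171
phi 0.9067 r 130.8
nut 33 deg 15.393502 y [529 304] [546 400]
```

```bash
python3 -m crank '[[[0,4,0,0,0.65],[0,6.5,0,0,0.55],[0,6.5,0,0,0.5],[0,6.5,-40,0,0.5],[-20,6.5,-80,0,0.5],[-60,6.5,-110,0,1],[-60,6.5,-110,0,1],[-60,6.5,-110,0,1]]]'
python3 chk.py; python3 -c "
from h import *
p,d=env.read_camera('top');cv2.imwrite('pics/t33f.png',p);crop(p,'pics/t33.png',140,150,60,55,13);crop(p,'pics/t33c.png',40,240,60,50,10)"
```

```text
t: 29.38
position: [500.9, 278.2, 115.0]
eef_rot: [0.906, -0.422, 0.002, -0.002]
ft_force: [0.7, 0.0, 0.3]
finger_gap: 0.081
Ftool [ 0.4 -0.6 -0.3]
t 29.38 pos [500.9 278.2 115. ] th -0.8720 tilt [ 0.0058  0.0027 -1.    ] F [0.7 0.  0.3] M [-0.04 -0.02 -0.03] gap 0.081 q6 2.75
SHIFT [ 61.3   6.3 113.1] TURN -0.0150
phi 0.8915 r 191.5
nut 32 deg 13.849747 y [532 307] [546 400]
```

View pics/t33.png

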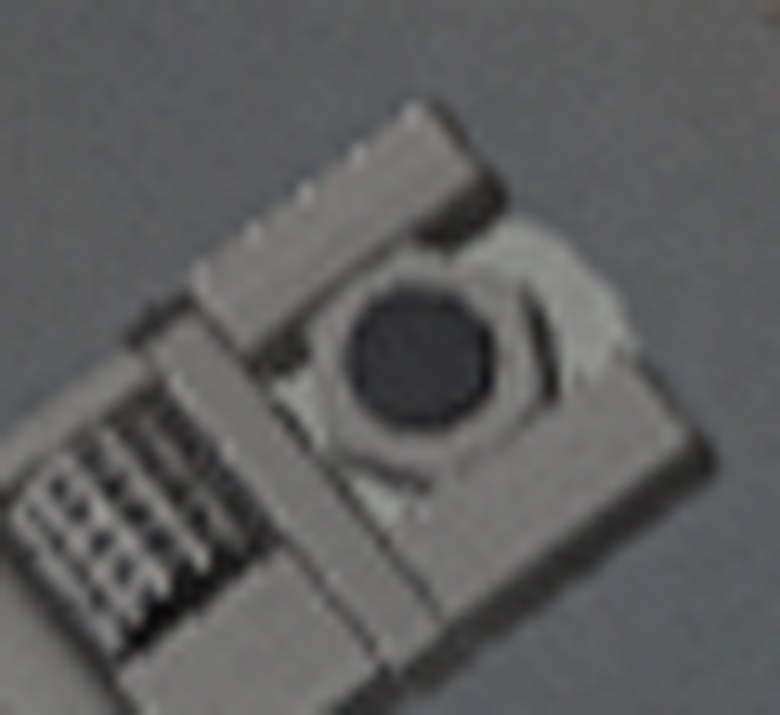

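View pics/t33c.png

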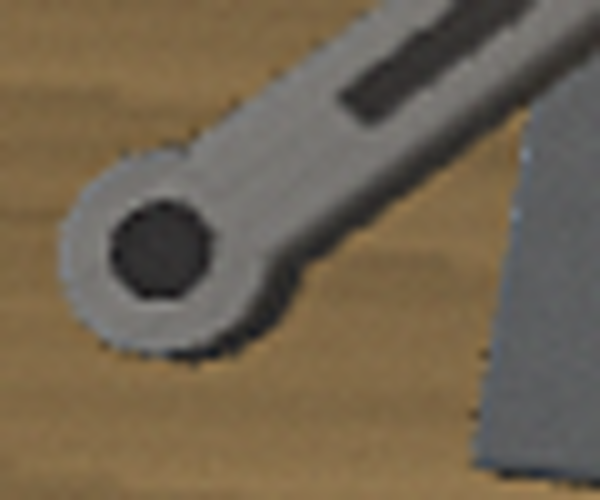

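```bash
python3 -c "
from h import *
plan(595.6,164.4,24,-.87)"
```

```text
t 29.48 pos [500.3 275.6 111.6] th -0.8736 tilt [ 6.e-04 -3.e-04 -1.e+00] F [ 0.8  0.8 -0.5] M [ 0.    0.04 -0.  ] gap 0.002 q6 2.75
SHIFT [146.4  -1.6  87.7] TURN -0.0036
```

```bash
python3 -m crank '[[[40,0,0,0,1],[80,-1,0,0,1],[120,-2,30,0,1],[146,-2,60,0,1],[146,-2,80,0,1],[146,-2,85,0,1],[146,-2,85,0,1]]]'
python3 -c "
from h import *
plan(595.6,164.4,17.5,-.87)"
```

```text
t: 30.07
position: [592.7, 163.2, 22.8]
eef_rot: [0.905, -0.425, -0.004, 0.002]
ft_force: [-0.5, 0.5, -0.7]
finger_gap: -0.001
t 30.07 pos [592.7 163.2  22.8] th -0.8773 tilt [-8.5e-03 -7.0e-04 -1.0e+00] F [-0.5  0.5 -0.7] M [ 0.02 -0.04 -0.05] gap -0.001 q6 2.54
SHIFT [ 1.  -3.1  5.2] TURN -0.0073
```

```bash
python3 -m crank '[[[0,-2,3,0,1],[0,-2,6,0,1],[0,-2,9,0,1],[0,-2,10,0,1],[0,-2,10,0,1]]]'
python3 chk.py
```

```text
t: 30.48
position: [596.9, 166.8, 17.7]
eef_rot: [0.906, -0.423, 0.0, -0.0]
ft_force: [0.4, -0.4, 0.5]
finger_gap: 0.002
Ftool [ 0.5 -0.1 -0.5]
t 30.48 pos [596.9 166.8  17.7] th -0.8739 tilt [ 1.e-03  1.e-04 -1.e+00] F [ 0.4 -0.4  0.5] M [-0.01  0.   -0.04] gap 0.002 q6 2.54
SHIFT [-85.6   7.7  15.6] TURN -0.0169
phi 0.9972 r 44.8
nut 33 deg 14.609748 y [530 304] [547 400]
```

```bash
python3 -m crank '[[[1,2.3,0,0,1],[1,2.3,2,0,1],[1,2.3,4,0,1],[1,2.3,4,0,1]]]'
python3 chk.py
python3 -m crank '[[[2,0,0,0,1],[4,0,0,0,1],[6,0,0,0,1],[6,0,0,0,1]]]'
python3 chk.py
```

```text
t: 30.87
position: [596.3, 164.2, 16.8]
eef_rot: [0.906, -0.424, 0.001, -0.001]
ft_force: [-8.3, 0.2, 23.4]
finger_gap: -0.002
Ftool [ -5.4   6.2 -23.4]
t 30.87 pos [596.3 164.2  16.8] th -0.8746 tilt [ 2.3e-03  3.0e-04 -1.0e+00] F [-8.3  0.2 23.4] M [-0.08  1.31 -0.04] gap -0.002 q6 2.53
SHIFT [-87.2   5.6  14.7] TURN -0.0176
phi 0.9514 r 43.0
nut 33 deg 14.58131 y [530 304] [547 400]
t: 31.25
position: [597.4, 162.7, 16.9]
eef_rot: [0.906, -0.424, -0.002, -0.002]
ft_force: [-15.0, 10.6, 28.1]
finger_gap: -0.0
Ftool [-17.9   4.6 -28. ]
t 31.25 pos [597.4 162.7  16.9] th -0.8750 tilt [-0.0022  0.0047 -1.    ] F [-15.   10.6  28.1] M [ 1.69  2.5  -0.04] gap -0.000 q6 2.53
SHIFT [-88.9   5.5  15.4] TURN -0.0180
phi 0.9526 r 41.1
nut 33 deg 13.413117 y [529 304] [548 400]
```

```bash
python3 -m crank '[[[2,0,0.5,0,1],[4,0,0.5,0,1],[4,0,0.5,0,1],[4,0,0.5,0,1]]]'
python3 chk.py
python3 -m crank '[[[-5,0,-3,0,1],[-10,0,-20,0,1],[-60,0,-60,0,1],[-130,0,-90,0,1],[-150,0,-100,0,1],[-150,0,-100,0,1],[-150,0,-100,0,1]]]'
python3 chk.py; python3 -c "
from h import *
p,d=env.read_camera('top');cv2.imwrite('pics/t34f.png',p);crop(p,'pics/t34.png',140,150,60,55,13);crop(p,'pics/t34c.png',40,240,60,50,10)"
```

```text
t: 31.63
position: [599.5, 160.3, 16.9]
eef_rot: [0.906, -0.424, -0.002, -0.002]
ft_force: [-17.1, 12.8, 32.3]
finger_gap: 0.001
Ftool [-21.    4.9 -32.2]
t 31.63 pos [599.5 160.3  16.9] th -0.8747 tilt [-0.0026  0.0053 -1.    ] F [-17.1  12.8  32.3] M [ 2.03  2.91 -0.06] gap 0.001 q6 2.52
SHIFT [-92.1   5.6  15.4] TURN -0.0177
phi 0.9615 r 38.0
nut 32 deg 14.005985 y [532 307] [548 400]
t: 32.27
position: [503.8, 276.1, 116.5]
eef_rot: [0.907, -0.422, 0.001, -0.002]
ft_force: [-0.2, -0.1, -0.0]
finger_gap: -0.002
Ftool [-0.   0.3  0. ]
t 32.27 pos [503.8 276.1 116.5] th -0.8708 tilt [ 0.0038  0.0037 -1.    ] F [-0.2 -0.1 -0. ] M [-0.02  0.01  0.06] gap -0.002 q6 2.75
SHIFT [ 58.    7.2 114.5] TURN -0.0138
phi 0.8966 r 188.0
nut 33 deg 13.532083 y [530 304] [547 400]
```

View pics/t34.png

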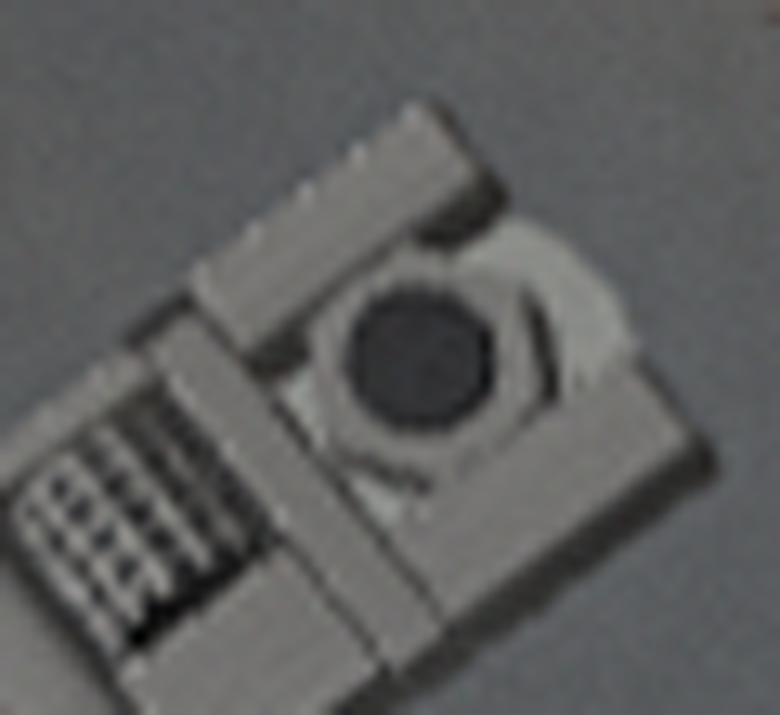

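View pics/t34c.png

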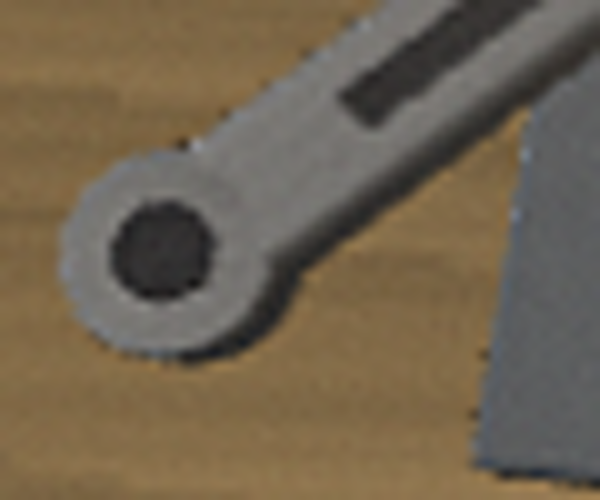

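```bash
cat > rect.py <<'E'
from h import *
def rect(src,off,k,q,z,out_scale=10):
    xs=np.linspace(-50,25,75*5+1);ys=np.linspace(30,-25,55*5+1)
    X,Y=np.meshgrid(xs,ys);c,s=np.cos(q[2]),np.sin(q[2])
    W=np.c_[(q[0]+c*X-s*Y).ravel(),(q[1]+s*X+c*Y).ravel(),np.full(X.size,z)]
    P=pix("top",W);P=((P-off+.5)*k-.5).astype(np.float32).reshape(*X.shape,2)
    return cv2.remap(src,P[...,0],P[...,1],cv2.INTER_LINEAR)
E
python3 - <<'E'
from rect import *
a=rect(cv2.imread("pics/t15.png"),np.array([130,140]),6,(621,128.7,-.014),36)
b=rect(cv2.imread("pics/t34f.png"),np.array([0,0]),1,(621,128.7,-.871),36)
c=rect(cv2.imread("pics/t29f.png"),np.array([0,0]),1,(621,128.7,-.857),36)
for im in(a,b,c):
    for m in range(-20,30,5): cv2.line(im,(0,int((30-m)*5)),(6 if m else 14,int((30-m)*5)),(0,0,255),1)
cv2.imwrite("pics/rect.png",np.vstack([np.hstack([a,b]),np.hstack([c,np.zeros_like(c)])]))
for nm,im in(("a",a),("b",b),("c",c)):
    g=cv2.cvtColor(im,cv2.COLOR_BGR2GRAY).astype(float)
    # gradients along y averaged over x windows
    for x0,x1 in((9,16),(-14,-6)):
        pr=g[:,int((x0+50)*5):int((x1+50)*5)].mean(1);d=np.diff(cv2.GaussianBlur(pr.reshape(-1,1),(1,9),0).ravel())
        idx=np.argsort(-abs(d));pk=[i for i in range(2,len(d)-2) if abs(d[i])==max(abs(d[max(0,i-6):i+7])) and abs(d[i])>1.]
        print(nm,x0,[(round(30-(i+.5)/5,1),round(d[i],1)) for i in pk])
E
```

```text
a 9 [(23.7, np.float64(3.7)), (17.5, np.float64(-1.0)), (13.3, np.float64(-8.3)), (9.1, np.float64(9.8)), (-10.5, np.float64(-3.4)), (-24.1, np.float64(-6.4))]
a -14 [(24.1, np.float64(4.2)), (13.3, np.float64(-6.0)), (8.7, np.float64(6.6)), (6.5, np.float64(-2.4)), (-5.1, np.float64(-1.2)), (-7.9, np.float64(-1.2)), (-12.1, np.float64(8.1)), (-24.3, np.float64(-6.0))]
b 9 [(23.9, np.float64(2.9)), (12.9, np.float64(-4.7)), (7.5, np.float64(7.9)), (-1.5, np.float64(-1.1)), (-7.7, np.float64(1.2)), (-10.3, np.float64(1.3)), (-24.3, np.float64(-4.7))]
b -14 [(23.7, np.float64(2.9)), (12.9, np.float64(-4.4)), (7.9, np.float64(4.2)), (5.1, np.float64(-1.7)), (-5.3, np.float64(1.2)), (-24.3, np.float64(-4.6))]
c 9 [(23.7, np.float64(2.9)), (12.9, np.float64(-5.0)), (7.7, np.float64(8.2)), (4.5, np.float64(-1.1)), (-0.1, np.float64(-1.1)), (-2.1, np.float64(-1.0)), (-9.7, np.float64(1.5)), (-12.3, np.float64(-1.1)), (-24.3, np.float64(-4.8))]
c -14 [(23.7, np.float64(3.1)), (12.9, np.float64(-4.4)), (7.7, np.float64(4.5)), (5.1, np.float64(-1.5)), (-5.3, np.float64(1.3)), (-24.3, np.float64(-4.4))]
```

View pics/rect.png

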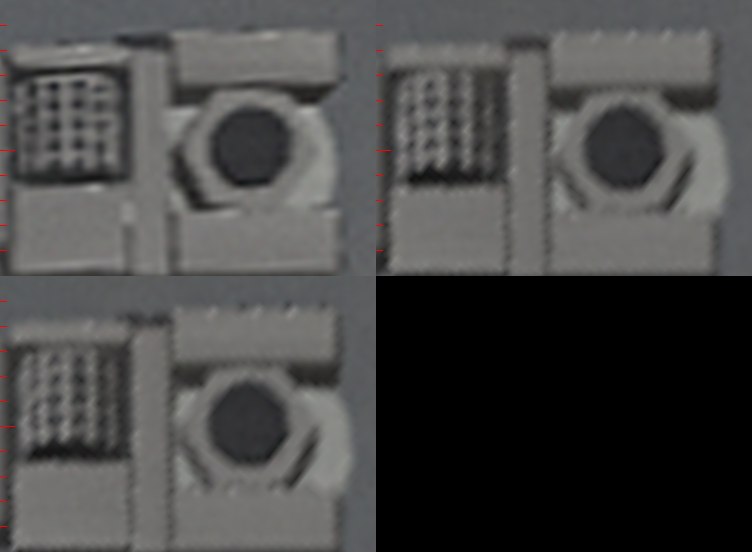

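```bash
cat > nutfit.py <<'E'
from h import *
from scipy.ndimage import map_coordinates
def nutfit(p,yaw0,name):
    g=cv2.GaussianBlur(cv2.cvtColor(p,cv2.COLOR_BGR2GRAY).astype(float),(0,0),.6)
    gx=cv2.Sobel(g,-1,1,0);gy=cv2.Sobel(g,-1,0,1);cam=np.array([426.6,-53.4]);best=[]
    for dy in np.radians(np.arange(-12,12.1,.5)):
        y=yaw0+dy;sc=-1
        for cx in np.arange(619,623.1,.5):
            for cy in np.arange(126.5,131.1,.5):
                ps=[];sg=[]
                for j in range(6):
                    t=y+np.pi/6+j*np.pi/3;n=np.array([np.cos(t),np.sin(t)])
                    v=cam-np.array([cx,cy]);v/=np.hypot(*v)
                    if n@v<.35: continue
                    tt=np.array([-n[1],n[0]])
                    for f in np.linspace(-5.5,5.5,9):
                        b=np.array([cx,cy])+12*n+f*tt
                        ps+= [[*b,35],[*(b+.3*n),35]]
                P=pix("top",ps).reshape(-1,2,2);d=P[:,1]-P[:,0];d/=np.linalg.norm(d,axis=1)[:,None];m=P[:,0]
                G=map_coordinates(gx,[m[:,1],m[:,0]],order=1)*d[:,0]+map_coordinates(gy,[m[:,1],m[:,0]],order=1)*d[:,1]
                s=-np.clip(G,-250,0).mean()
                if s>sc: sc=s;bc=(cx,cy)
        best.append((sc,np.degrees(y),bc))
    best.sort(key=lambda b:-b[0]);print(name,[(round(a,1),round(b,1),c) for a,b,c in best[:5]])
E
python3 - <<'E'
from nutfit import *
nutfit(cv2.imread("pics/top0.png"),0,"t0")
nutfit(cv2.imread("pics/t29f.png"),-.8,"t29")
nutfit(cv2.imread("pics/t32f.png"),-.75,"t32 ccw")
nutfit(cv2.imread("pics/t34f.png"),-.8,"t34")
E
```

```text
Traceback (most recent call last):
  File "nutfit.py", line 19, in nutfit
    P=pix("top",ps).reshape(-1,2,2);d=P[:,1]-P[:,0];d/=np.linalg.norm(d,axis=1)[:,None];m=P[:,0]
      ~~~^^^^^^^^^^
  File "h.py", line 9, in pix
    i=env.camera_info(n)
ValueError: time passes only in moves, steps and waits
```

```bash
sed -i 's/^def world/_c={}\ndef CI(n):\n    if n not in _c: _c[n]=env.camera_info(n)\n    return _c[n]\ndef world/; s/i=env.camera_info(n)/i=CI(n)/' h.py; sed -i 's/if n not in _c: _c\[n\]=CI(n)/if n not in _c: _c[n]=env.camera_info(n)/' h.py; sed -n 1,12p h.py
python3 - <<'E'
from nutfit import *
nutfit(cv2.imread("pics/top0.png"),0,"t0")
nutfit(cv2.imread("pics/t29f.png"),-.8,"t29")
nutfit(cv2.imread("pics/t32f.png"),-.75,"t32 ccw")
nutfit(cv2.imread("pics/t34f.png"),-.8,"t34")
print(env.read_state()["t"])
E
```

```text
from station import env
import cv2,numpy as np
_c={}
def CI(n):
    if n not in _c: _c[n]=env.camera_info(n)
    return _c[n]
def world(n,px,z):
    i=CI(n);K,D,R,t=i["K"],i["dist_coeffs"],i["R"],i["t"]
    u=cv2.undistortPoints(np.array(px,float).reshape(-1,1,2),K,D).reshape(-1,2)
    r=np.c_[u,np.ones(len(u))]@R; c=-R.T@t
    return c+r*((z-c[2])/r[:,2])[:,None]
def pix(n,X):
t0 [(np.float64(202.0), np.float64(-6.0), (np.float64(621.0), np.float64(129.5))), (np.float64(202.0), np.float64(-5.5), (np.float64(621.0), np.float64(129.5))), (np.float64(201.8), np.float64(-5.0), (np.float64(621.0), np.float64(129.5))), (np.float64(201.6), np.float64(-6.5), (np.float64(621.0), np.float64(129.5))), (np.float64(201.5), np.float64(-4.5), (np.float64(621.0), np.float64(129.5)))]
t29 [(np.float64(79.9), np.float64(-50.3), (np.float64(622.0), np.float64(130.0))), (np.float64(79.9), np.float64(-50.8), (np.float64(622.0), np.float64(130.0))), (np.float64(79.7), np.float64(-49.8), (np.float64(622.0), np.float64(130.0))), (np.float64(79.5), np.float64(-51.3), (np.float64(622.0), np.float64(130.0))),
[... 191 characters left out ...]
loat64(-44.5), (np.float64(621.5), np.float64(130.0))), (np.float64(83.8), np.float64(-43.5), (np.float64(621.5), np.float64(130.0))), (np.float64(83.4), np.float64(-45.0), (np.float64(621.5), np.float64(130.0))), (np.float64(83.2), np.float64(-43.0), (np.float64(621.5), np.float64(130.0)))]
t34 [(np.float64(80.7), np.float64(-50.3), (np.float64(622.0), np.float64(130.0))), (np.float64(80.6), np.float64(-49.8), (np.float64(622.0), np.float64(130.0))), (np.float64(80.6), np.float64(-50.8), (np.float64(622.0), np.float64(130.0))), (np.float64(80.5), np.float64(-49.3), (np.float64(622.0), np.float64(130.0))), (np.float64(80.4), np.float64(-48.8), (np.float64(622.0), np.float64(130.0)))]
32.3667
```

```bash
python3 -c "
from h import *
p,d=env.read_camera('scene');cv2.imwrite('pics/s40.png',p)"
```

```text
(no output)
```

View pics/s40.png

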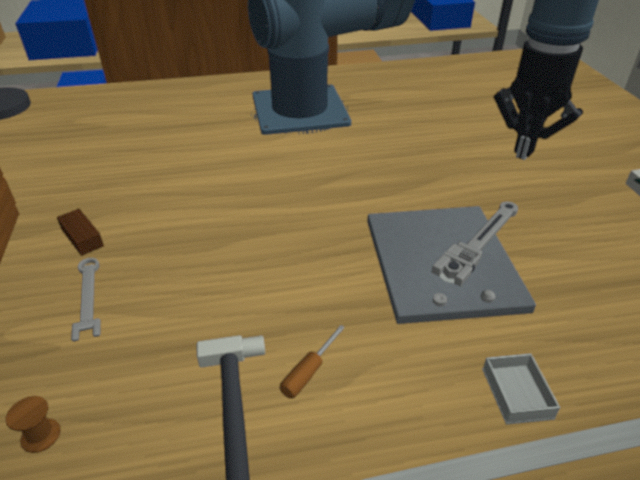

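The final view shows the wrench flat on the plate, with the nut at (455,267) in its mouth. The gripper is clear of it, and everything else is where it started.

```bash
python3 -c "
from station import env
print(env.job_done()); print(env.read_state()['t'])"
```

```text
the job is handed in; nothing more can be done
None
the job is handed in; nothing more can be done
```

The job is handed in: the nut is up solid against its stop, and the wrench lies flat on the plate, snug on the nut, with the gripper clear of it. It took about 32.5 s of the 72 s.

**What I did:** I set the wrench flat with its mouth round the nut and rolled the worm closed in three strokes, until it stalled at about 19 N of draw. I then swept the handle clockwise at the tail until it stopped.

**Last checks:**
- **Nut:** the second push rose to 10 N (about 1.3 N m) with no more nut movement. Image fits put its turn at about 0.78 rad, near the 0.75 stop.
- **Jaw:** the worm stalled again at 18–21 N of draw. The wrench is at -49.9° and the nut at -50.3°, so the jaws sit square on the flats. The jaw spacing matches the first snug fit to about 0.3 mm.
- **Bench:** the other things are unmoved in the final picture.

**What went wrong or disagreed:**
- **Fingertips:** they sat about 23 mm higher than the reported tool point. My first grasp closed on air above the handle, so I found the true height by touch.
- **Nut turned back:** mid-job I took the wrench to be skewed on the nut and turned it back about 0.07 rad. The nut came with it, so I turned it up solid again.
- **Nut angle:** my readings of its start angle ran from about 0 to -5.5°, which put the turn at 0.78–0.85 rad. If -5.5° is right, closing the jaw may have turned the nut a few degrees anticlockwise before the tightening.
- **Last hard push:** it left the wrench 0.014 rad further round than before.

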